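# Catch the turned feet and load the polishing barrel

## Task

Take the catch pan by its grip, hold it under the lip of the lathe's chute and push the red gate back with the pan's front edge, so that all the turned feet waiting there slide into the pan; empty them into the open polishing barrel and put the pan back on its rubber mat, upright and along the mat. Any foot that lies loose on the bench goes into the barrel too. Finally shut the barrel so that its two halves meet edge to edge; never open the gate without the pan beneath it, and leave the other things on the bench where they are.

Things in the scene. Friction and masses are not known exactly. Their poses are not given: they have to be found in the camera images.
- chute: outfeed chute of the lathe, fixed: tilted steel channel, 72 mm wide outside, green walls, out of a green delivery box. Origin on the bench plumb below the lip (lower end of its floor, 170 mm up); x level up the chute (pieces slide to -x), z up. Floor rises 26 deg over 320 mm; post at x = 190 mm; box from x = 270 mm, 240 mm wide, 390 mm high. Feet wait in single file behind the gate
- gate (a joint): red drop gate of the chute, rad: 0 = up, stopping the feet; 0.3 = end stop. Its pivot lies 89 mm behind and 23 mm above the lip: pushing the plate's lower part towards the chute swings it back and its top edge sinks below the floor; from 0.24 on the feet slide over it. A spring returns it: pushed 90 mm below the pivot it takes 2.5 N to start, 6 N at the stop, 28 mm back
- gate_plate (a point): middle of the outer face of the gate's red plate, 100 mm above the bench and 13 mm before the lip (-x of the chute) while up; push here with the pan's front edge. The plate is 100 mm wide, 6 mm thick, from 72 to 188 mm above the bench. Moves with the gate
- pan: aluminium catch pan, 0.28 to 0.44 kg, 200 x 124 mm, walls and floor 4 mm: sides and rear 60 mm high, front open as a ramp (its last 60 mm rise to an edge 18 to 22 mm above the underside, where the sides come down to 30 mm). Origin under its centre; x points to the front edge (x = 100 mm), z up. Feet slide on it when it tips about 20 degrees
- pan_grip (a point): middle of the dark wooden grip block on the pan's rear wall, to pinch from above: 18 mm thick along the pan's x, 64 mm wide along its y, from 45 to 110 mm above the underside. This point is 88 mm above the underside, 96 mm behind the pan's origin (-x)
- mat: black rubber mat, fixed, 230 x 150 mm, 4 mm thick, the pan's place; origin under its centre, x along its length. The pan starts on it and returns to it, its length along the mat's, either way round
- barrel: octagonal wooden polishing barrel split level in two halves, on a fixed stand; length along y. The lower half is a trough 206 x 164 mm (y, x) outside, 190 x 148 mm and 60 mm deep inside; its rim is level, 115 mm above the bench. Bearings at both ends; green motor at the -y end, to 225 mm from the middle and 128 mm high. Origin on the bench below the middle; z up
- lid (a joint): upper half shell of the barrel, rad: 0 = shut, rims meeting edge to edge; 1.65 = fully open; starts about upright. Same shape as the lower half, 68 mm high. Its hinge line runs along the barrel's y, 88 mm to +x of the middle, 115 mm above the bench. The hinge is stiff: the lid stays where it is left; 1 to 6 N at the pull tab move it
- lid_tab (a point): middle of the outer face of the lid's brass pull tab: a plate 90 mm wide (y), 10 mm thick, sticking 30 mm out from the free edge along the rim plane. Frame of the lid: shut, x, y, z are the barrel's, the face looks up, and this point is 187 mm to -x of the hinge line and 12 mm above it; upright, the tab points up, its outer face to the barrel's +x
- foot1: turned beech bun foot, a squat ball flattened at both ends: 54 mm diameter at its middle, 42 mm high between flat ends 40 mm across, 60 g; origin at its centre, z along its turning axis. Starts flat on the chute, number 1 from the gate
- foot2: turned beech bun foot, a squat ball flattened at both ends: 54 mm diameter at its middle, 42 mm high between flat ends 40 mm across, 60 g; origin at its centre, z along its turning axis. Starts flat on the chute, number 2 from the gate
- foot3: turned beech bun foot, a squat ball flattened at both ends: 54 mm diameter at its middle, 42 mm high between flat ends 40 mm across, 60 g; origin at its centre, z along its turning axis. Starts flat on the chute, number 3 from the gate
- foot4: turned beech bun foot, a squat ball flattened at both ends: 54 mm diameter at its middle, 42 mm high between flat ends 40 mm across, 60 g; origin at its centre, z along its turning axis. Starts flat on the chute, number 4 from the gate
- foot5: turned beech bun foot, a squat ball flattened at both ends: 54 mm diameter at its middle, 42 mm high between flat ends 40 mm across, 60 g; origin at its centre, z along its turning axis. Starts flat on the chute, number 5 from the gate (not always there)
- foot6: turned beech bun foot, a squat ball flattened at both ends: 54 mm diameter at its middle, 42 mm high between flat ends 40 mm across, 60 g; origin at its centre, z along its turning axis. Starts standing loose on the bench (not always there; 1 to 3 stand there)
- foot7: turned beech bun foot, a squat ball flattened at both ends: 54 mm diameter at its middle, 42 mm high between flat ends 40 mm across, 60 g; origin at its centre, z along its turning axis. Starts standing loose on the bench (not always there; 1 to 3 stand there)
- foot8: turned beech bun foot, a squat ball flattened at both ends: 54 mm diameter at its middle, 42 mm high between flat ends 40 mm across, 60 g; origin at its centre, z along its turning axis. Starts standing loose on the bench (not always there; 1 to 3 stand there)
- wax_tin: yellow tin of wax, 58 mm across, 22 mm high, origin under its centre, on the bench in the middle of the work; a bystander
- sand_block: cork sanding block, 110 x 60 x 33 mm, origin under its centre; a bystander
- bowl: small dark turned bowl, 140 mm across, 50 mm high, origin under its centre; a bystander
- mug: blue mug, 80 mm across, 90 mm high, origin under its centre; a bystander
- spindle: turned wooden spindle, 150 mm long, 28 mm thick, lying on the bench; a bystander
Things that resemble listed ones, but are neither listed nor needed, are in the scene too. What is shaped like the foot1 but grey or orange is not meant.

How it is judged:
By the outcome, as a careful person would: the job done as asked, in the order asked, and still so for the second after the job is handed in, with the robot touching nothing.
Of foot5, foot7 only 1 to 2 are there at a start; the rules pass over those that are not, and their reading is None.
Of foot6, foot8 only 1 to 2 are there at a start; the rules pass over those that are not, and their reading is None.
At some moment in a run one of pan, foot6, foot7, foot8 may be knocked a few centimetres aside while the robot is not near it.
It also fails if it takes over 210 s, if anything falls off the work surface, if the arm or the gripper's body presses on something with over 40 N, if the wrist force passes 120 N, or if a joint passes its speed limit or range.

## Robot

A 6-joint arm with a two-finger parallel gripper is mounted at the origin on the work surface. World frame = base frame: x ahead of the robot, y to its left, z up, the work surface at z = 0. Lengths are in m, angles in rad, forces in N, time in s.
With the tool pointing down it reaches from about 0.375 to 0.9 m from the base axis. Payload 3.1 kg.
Tool frame: the origin (TCP) lies at the centre of the arm's flange, where the gripper is bolted on; the fingertips stand tip_reach ahead of it and the grasp point (between the pads) lies 164 mm ahead of it (tip_reach is the distance from the TCP to the fingertips, in m); z points along the fingers, y is the direction in which the jaws open and shut (so a half turn about z gives the same grasp; the last joint's range is limited). The gripper opens to 87 mm and grips with 3 to 60 N. Pads are 19 mm wide; open, the fingers measure 117 mm over their backs; the gripper's body (75 mm by 190 mm) begins 51 mm behind the grasp point.
Start: joints at [-1.526, 0.527, 1.433, -0, 1.181, -0.178], TCP at [0.138, -0.61, 0.405] pointing down, gripper open.
Joint ranges: [-3.08, 3.08], [-0.75, 2.2], [0.22, 2.44], [-1.43, 4.57], [0, 2.65], [-2.85, 2.85]. Speed limits (rad/s): [2.79, 2.79, 3.14, 3.14, 3.14, 3.14].

## Interface

Orientations are given as a unit quaternion [x, y, z, w].
In Python, from rig import get_obs, camera, hand_in, tip_reach gives the robot as it stands. The module is installed in compiled form; this text tells all that it offers.
- The arm moves only by the tool servo_tool, never from a script. Its argument "steps" is one flat list of numbers, 5 for each row, row after row: the finger opening in m, from 0 to 0.087, then the shift along the tool's x, y, z in m, then the turn about the tool's z in rad. A call has 1 to 12 rows; each row is the pose to reach, as a shift and turn from the pose commanded when the call began, along the tool's axes at that moment; what a row does not reach only later rows make up. A row lasts 1/8 s, in which the tool goes at most 62.5 mm and 10.7 degrees, less where a joint would pass 70% of its speed; a pose out of reach is approached as far as the arm can. A call with a gripper value outside its range is refused whole. The fingers move at their own pace and stop on an object; "force" is the grip in N (left out, the last holds). Time passes only in rows, so rows that repeat a pose let the fingers close. It gives the time, the measured TCP pose, the force and the opening at its end, in the units of the state.
- get_obs(): the state, without advancing time (a new reading comes with each control period).
- camera(name): name is "side" or "top" or "wrist"; returns a dict with "pixels" (400x640x3 uint8, blue, green, red), "vertical_fov" (degrees; the focal length in pixels is half the picture's height over the tangent of half this angle, whatever the lens; pixels are square), "cx", "cy" (the principal point, pixels), "T" (4x4, takes a point from camera to world coordinates). Camera axes: x right, y up, looking along -z (the intrinsics and any distortion apply to the point x, -y, -z); pixel columns grow to the right and rows downward; lengths in m; the calibration is good to about 2 mm. A picture is of the moment at which its call begins. There is no depth.
- hand_in(): hands the job in, once; it reports no verdict.
The state is a dict: "time": time; "q": joint angles; "joint_velocities": joint speeds; "joint_torque": joint torques, N m; "position": TCP position; "tool_rot": TCP orientation; "ft_force": force on the tool from outside, world axes, zero at the start; "moment": the same for the moment, N m; "grip_width": finger opening in m.
Only numpy, scipy, OpenCV 4.12 (cv2) and the standard library are available. Lean on these libraries where they do the work, as an engineer would, in place of code of your own. Each camera call takes 0.05 s, during which the arm holds its last target.

## Working session

There is one attempt and no reset: what is moved stays moved. The work goes in short steps, Python scripts to look and compute and a tool call to move; the robot and the scene stay as the last step left them, time stands still between calls to the robot, and variables do not carry over. Pictures are saved under pics/ and viewed, and the job is handed in when it is done.

Besides the shell and the picture viewer there is one more tool, called after "Request:" as a command line: name --argument value ..., lists and objects as JSON in quotes. servo_tool: Moves the arm, as the interface text tells. Its arguments: {"type":"object","properties":{"steps":{"type":"array"},"force":{"type":"number"}},"required":["steps"]}

```bash
mkdir -p pics; ls; python3 - <<'E'
from rig import get_obs, camera, tip_reach
import cv2, numpy as np
print(tip_reach); print(get_obs())
for n in ["side","top","wrist"]:
    c=camera(n); cv2.imwrite(f"pics/{n}0.png",c["pixels"]); print(n,{k:v for k,v in c.items() if k!="pixels"})
E
```

```text
pics
0.1822
{'time': 0.0, 'q': array([-1.52651533e+00,  5.28477139e-01,  1.43390763e+00,  5.50730576e-06,
        1.18136572e+00, -1.78476052e-01]), 'joint_velocities': array([ 1.93752101e-04,  1.23921205e-03,  3.23418821e-05, -3.78049114e-04,
       -1.08075872e-03, -1.21266410e-04]), 'joint_torque': array([ 1.86822158e-04, -4.40044320e+01, -1.76592261e+01,  6.32551708e-02,
        5.81339083e-02, -1.68843071e-04]), 'position': array([ 0.13810323, -0.6092013 ,  0.40376276]), 'tool_rot': array([ 9.93803360e-01,  1.11147283e-01,  7.48788950e-05, -1.07631738e-03]), 'ft_force': array([ 0.05154746, -0.80785272,  0.08550921]), 'moment': array([-0.03040584, -0.0327243 , -0.02645073]), 'grip_width': 0.08706802227614165}
side {'vertical_fov': 53.55273500947488, 'cx': 324.3680362732301, 'cy': 198.82067536393103, 'T': array([[-0.59644278, -0.48919166,  0.63635488,  1.17125224],
       [ 0.80259265, -0.35355423,  0.48046274,  0.56508205],
       [-0.01005241,  0.79730228,  0.6034965 ,  0.79588678],
       [ 0.        ,  0.        ,  0.        ,  1.        ]])}
top {'vertical_fov': 48.98587462053575, 'cx': 313.19823579748726, 'cy': 197.83170136251732, 'T': array([[-0.00267456,  0.99232842, -0.12360077,  0.33158493],
       [-0.99998078, -0.00334545, -0.00522066,  0.05927387],
       [-0.00559411,  0.12358443,  0.99231829,  1.65877089],
       [ 0.        ,  0.        ,  0.        ,  1.        ]])}
wrist {'vertical_fov': 69.5790588289769, 'cx': 318.70549831977763, 'cy': 203.6186422492376, 'T': array([[ 0.22069387,  0.94637056,  0.2359597 ,  0.20295154],
       [-0.97534059,  0.21468919,  0.05117892, -0.59634043],
       [-0.00222377, -0.24143595,  0.97041421,  0.3832656 ],
       [ 0.        ,  0.        ,  0.        ,  1.        ]])}
```

View pics/top0.png

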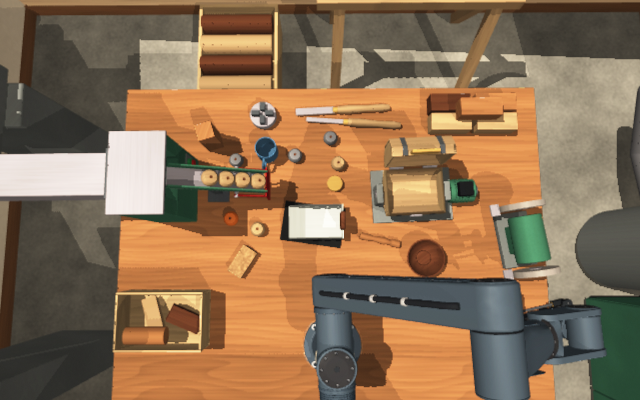

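View pics/side0.png

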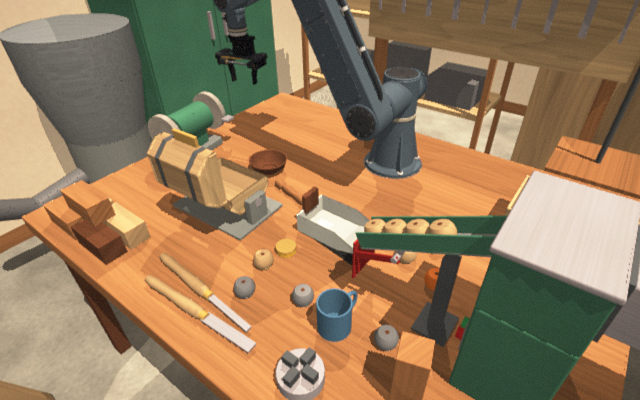

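View pics/wrist0.png

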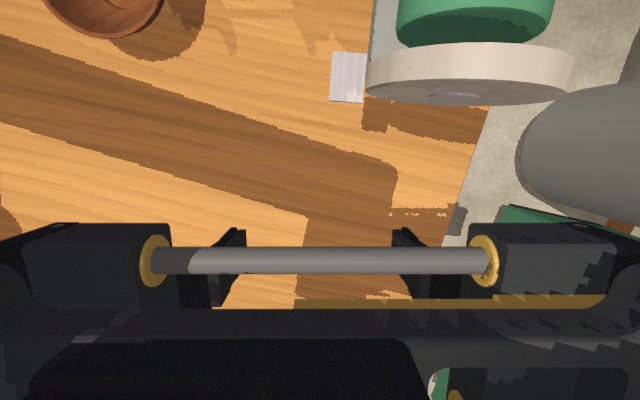

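```bash
cat > h.py <<'E'
import numpy as np, cv2
from rig import get_obs, camera
def K(c):
    f=200/np.tan(np.radians(c["vertical_fov"])/2); return f
def ray(c,u,v):
    f=K(c); d=np.array([(u-c["cx"])/f,-(v-c["cy"])/f,-1.]); T=c["T"]
    return T[:3,3],T[:3,:3]@d
def onz(c,u,v,z):
    o,d=ray(c,u,v); return o+d*(z-o[2])/d[2]
def proj(c,p):
    T=c["T"]; q=T[:3,:3].T@(np.asarray(p,float)-T[:3,3]); f=K(c)
    return np.array([c["cx"]+f*q[0]/-q[2], c["cy"]-f*q[1]/-q[2]])
def tri(c1,p1,c2,p2):
    o1,d1=ray(c1,*p1);o2,d2=ray(c2,*p2)
    A=np.stack([d1,-d2],1); s=np.linalg.lstsq(A,o2-o1,rcond=None)[0]
    a=o1+s[0]*d1;b=o2+s[1]*d2
    return (a+b)/2,np.linalg.norm(a-b)
def crop(c,x0,y0,x1,y1,k,name,pts=()):
    im=c["pixels"][y0:y1,x0:x1]; im=cv2.resize(im,None,fx=k,fy=k,interpolation=cv2.INTER_CUBIC)
    for p in pts:
        cv2.drawMarker(im,(int((p[0]-x0+.5)*k),int((p[1]-y0+.5)*k)),(255,0,255),cv2.MARKER_CROSS,10,1)
    cv2.imwrite("pics/"+name+".png",im)
E
python3 - <<'E'
from h import *
t=camera("top"); s=camera("side")
crop(t,190,125,370,255,4.4,"t1"); crop(t,350,120,490,280,3.7,"t2")
crop(s,240,190,470,350,3.4,"s1"); crop(s,120,100,320,260,3.7,"s2")
E
```

```text
(no output)
```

View pics/t1.png

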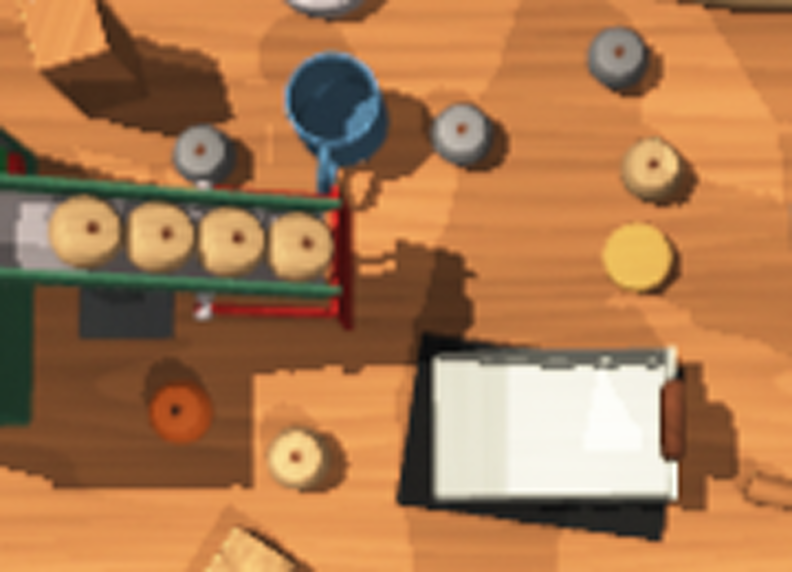

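View pics/t2.png

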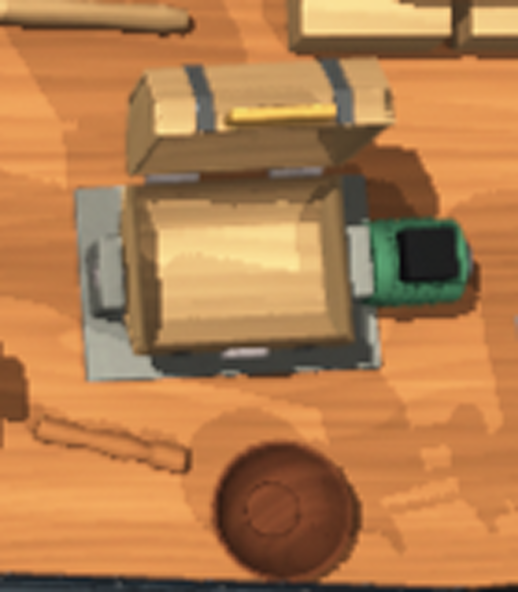

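View pics/s1.png

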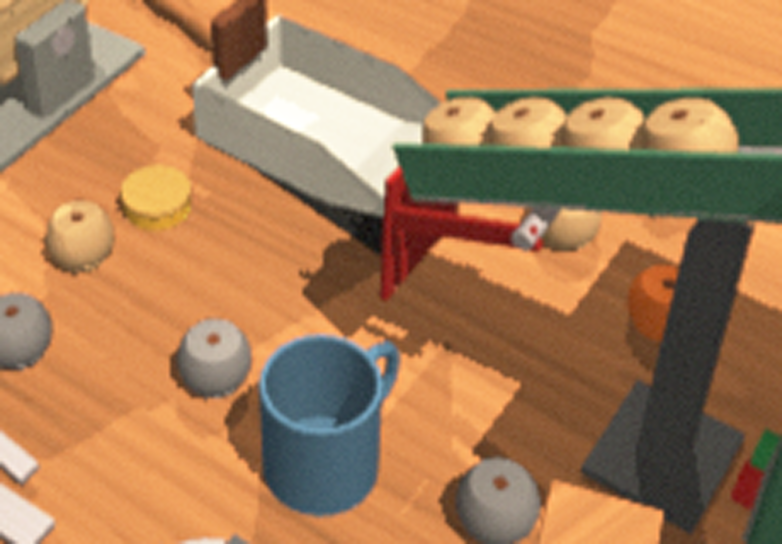

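View pics/s2.png

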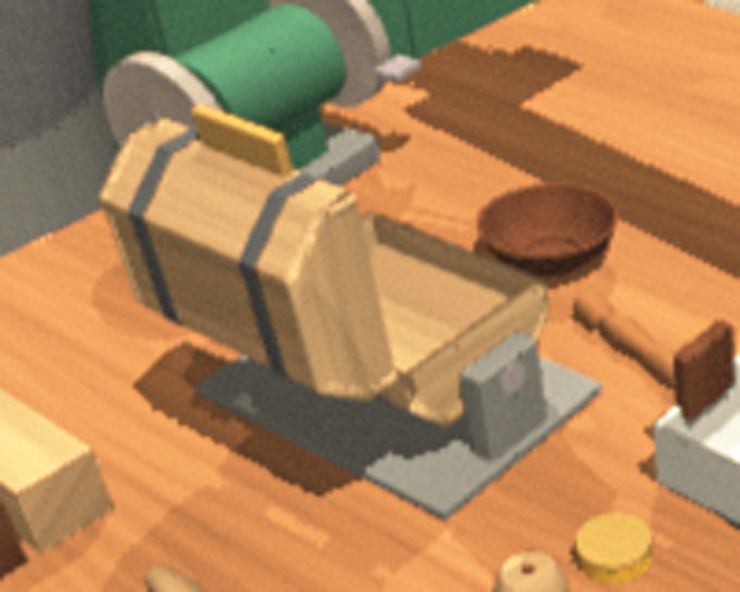

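```bash
python3 - <<'E'
from h import *
np.set_printoptions(precision=4,suppress=True)
t=camera("top"); s=camera("side")
def T1(x,y): return (x/4.4+190-.5, y/4.4+125-.5)
def T2(x,y): return (x/3.7+350-.5, y/3.7+120-.5)
def S1(x,y): return (x/3.4+240-.5, y/3.4+190-.5)
def S2(x,y): return (x/3.7+120-.5, y/3.7+100-.5)
for n,p,z in [("fr1",T1(434,357),.028),("fr2",T1(432,497),.028),("re1",T1(676,347),.064),("re2",T1(676,500),.064),
 ("griptop a",T1(684,380),.114),("b",T1(684,460),.114),("c",T1(662,460),.114),("d",T1(662,380),.114),
 ("mat1",T1(425,335),.004),("mat2",T1(398,503),.004),("mat3",T1(661,541),.004),
 ("plate1",T1(343,180),.188),("plate2",T1(347,328),.188),
 ("f1",T1(306,243),.042),
 ("loose1",T1(653,163),.042),("loose2",T1(295,457),.042),("wax",T1(638,257),.022),
 ("rimA",T2(124,192),.115),("rimB",T2(137,355),.115),("rimC",T2(355,343),.115),("rimD",T2(342,178),.115),
 ("bowl",T2(287,510),.05)]:
    print(n,onz(t,*p,z))
print("grip top corner", tri(t,T1(684,380),s,S1(214,40)),tri(t,T1(662,460),s,S1(268,0)))
print("tab", tri(t,T2(230,116),s,S2(196,112)), tri(t,T2(336,108),s,S2(0,0)))
print("tri plate top corners", tri(t,T1(343,180),s,S1(392,170)))
E
```

```text
fr1 [0.5056 0.1616 0.028 ]
fr2 [0.3872 0.1627 0.028 ]
re1 [ 0.5095 -0.0417  0.064 ]
re2 [ 0.3829 -0.0403  0.064 ]
griptop a [ 0.4772 -0.0446  0.114 ]
b [ 0.4131 -0.0439  0.114 ]
c [ 0.4132 -0.0263  0.114 ]
d [ 0.4773 -0.027   0.114 ]
mat1 [0.5273 0.1709 0.004 ]
mat2 [0.383  0.1933 0.004 ]
mat3 [ 0.3501 -0.0309  0.004 ]
plate1 [0.6267 0.2227 0.188 ]
plate2 [0.5112 0.2184 0.188 ]
f1 [0.6018 0.2698 0.042 ]
loose1 [ 0.6697 -0.0252  0.042 ]
loose2 [0.4204 0.2767 0.042 ]
wax [ 0.5919 -0.0126  0.022 ]
rimA [ 0.6181 -0.1819  0.115 ]
rimB [ 0.4605 -0.1908  0.115 ]
rimC [ 0.4713 -0.3984  0.115 ]
rimD [ 0.631  -0.3923  0.115 ]
bowl [ 0.3131 -0.3446  0.05  ]
grip top corner (array([ 0.4774, -0.0434,  0.0917]), np.float64(0.006660716317127175)) (array([ 0.4142, -0.0276,  0.1034]), np.float64(0.001727559690195477))
tab (array([ 0.6643, -0.2561,  0.3329]), np.float64(0.055990475187919546)) (array([ 0.6891, -0.3462,  0.3928]), np.float64(0.1261619077474618))
tri plate top corners (array([0.6222, 0.2264, 0.1968]), np.float64(0.010823198569792572))
```

```bash
python3 - <<'E'
from h import *
np.set_printoptions(precision=4,suppress=True)
t=camera("top"); s=camera("side")
crop(t,200,160,280,210,9,"t3"); crop(s,350,200,470,290,6,"s3");crop(t,380,125,460,205,7,"t4");crop(s,140,100,240,210,5,"s4")
E
```

```text
(no output)
```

View pics/t3.png

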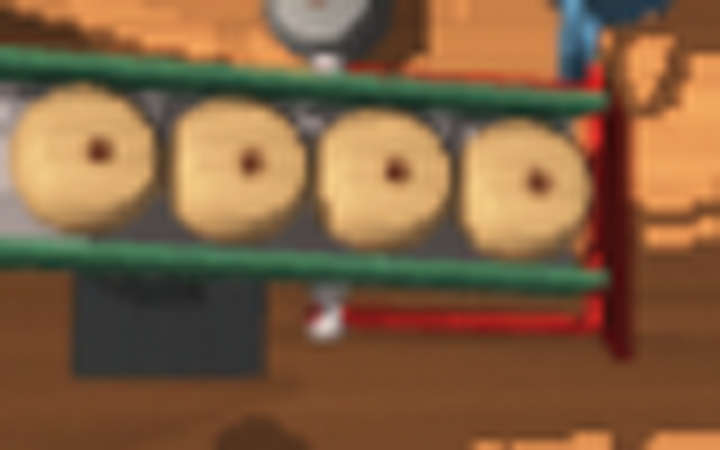

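View pics/s3.png

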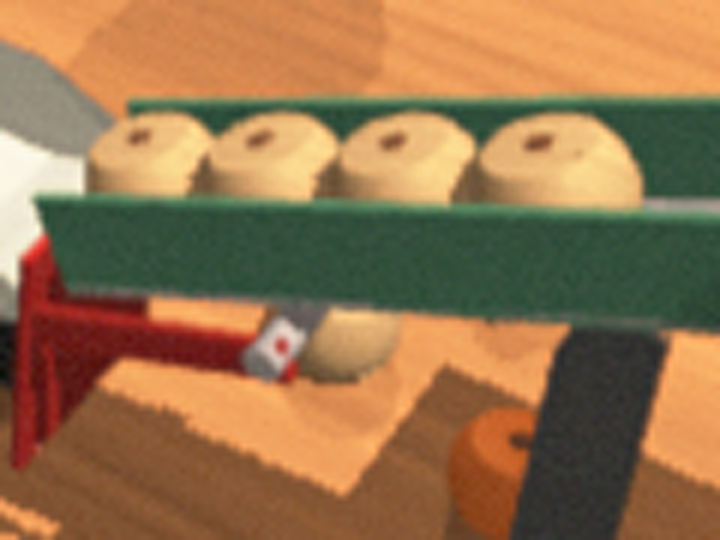

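View pics/t4.png

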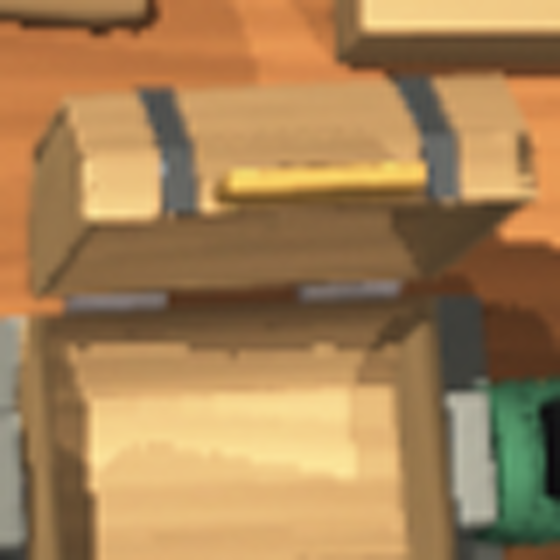

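View pics/s4.png

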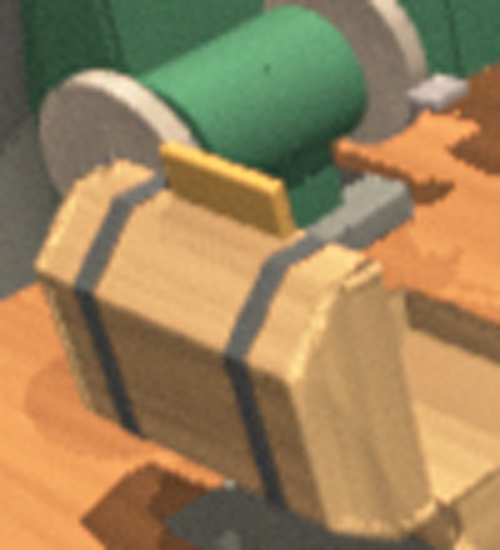

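```bash
python3 - <<'E'
from h import *
np.set_printoptions(precision=4,suppress=True)
t=camera("top"); s=camera("side")
T3=lambda x,y:(x/9+200-.5,y/9+160-.5); S3=lambda x,y:(x/6+350-.5,y/6+200-.5)
T4=lambda x,y:(x/7+380-.5,y/7+125-.5); S4=lambda x,y:(x/5+140-.5,y/5+100-.5)
P=[]
for a,b in [((538,182),(138,137)),((397,171),(262,139)),((250,162),(393,141)),((99,151),(541,142))]:
    p,e=tri(t,T3(*a),s,S3(*b)); P.append(p); print(p,e)
P=np.array(P); c=P.mean(0); d=np.linalg.svd(P-c)[2][0]; d*=np.sign(d[1])
yaw=np.arctan2(d[1],d[0]); print("slope",np.degrees(np.arcsin(d[2])),"yaw",np.degrees(yaw))
a=np.radians(26); ux=np.array([np.cos(yaw),np.sin(yaw),0])
n=-np.sin(a)*ux+np.cos(a)*np.array([0,0,1]); along=np.cos(a)*ux+np.sin(a)*np.array([0,0,1])
f=c-.042*n; lip=f-along*(f[2]-.17)/np.sin(a); print("lip",lip,"d of feet",[(p-.042*n-lip)@along for p in P])
print("plate edge top ", tri(t,T3(625,357),s,S3(40,240)))
for q in [(608,100),(608,278)]: print("wall end", onz(t,*T3(*q),.2))
print("wall end near", tri(t,T3(608,100),s,S3(38,200)), tri(t,T3(608,278),s,S3(128,103)))
print("tab +y", tri(t,T4(225,174),s,S4(280,184)),"-y",tri(t,T4(426,165),s,S4(166,143)))
E
```

```text
[0.5718 0.2458 0.2209] 0.00015782793455914614
[0.5719 0.2945 0.2445] 0.0013119622107808533
[0.5716 0.3428 0.2676] 0.0001414358275338058
[0.5715 0.3914 0.2916] 0.0008441398978699658
slope 25.874566569677892 yaw 90.14841090156416
lip [0.5719 0.2378 0.17  ] d of feet [np.float64(0.029504786172087183), np.float64(0.08364485706303076), np.float64(0.13717350019810604), np.float64(0.19140139760647704)]
plate edge top  (array([0.5308, 0.2062, 0.1156]), np.float64(0.04247282753974803))
wall end [0.6064 0.2225 0.2   ]
wall end [0.539  0.2218 0.2   ]
wall end near (array([0.6055, 0.2232, 0.2022]), np.float64(0.002117504999783245)) (array([0.5383, 0.2219, 0.2031]), np.float64(0.0009419742182446794))
tab +y (array([ 0.6485, -0.2397,  0.318 ]), np.float64(0.003273378385553927)) -y (array([ 0.6524, -0.3295,  0.3162]), np.float64(0.003958110802799951))
```

```bash
cat >> h.py <<'E'
def goto(xyz=None,yaw=None,zg=None):
    """world target of TCP (yaw of tool x, deg; zg= grasp height)-> shift in tool axes"""
    from scipy.spatial.transform import Rotation as R
    o=get_obs(); M=R.from_quat(o["tool_rot"]).as_matrix(); p=o["position"]
    y0=np.degrees(np.arctan2(M[1,0],M[0,0]))
    q=np.array([xyz[0],xyz[1],zg+.164]); d=M.T@(q-p)
    dy=((yaw if yaw is not None else y0)-y0+180)%360-180
    print("pos",p.round(4),"yaw",round(y0,2),"zg",round(p[2]-.164,4),"-> shift",d.round(4),"turn",round(-np.radians(dy),4),"t",o["time"],"q6",o["q"].round(2),"F",o["ft_force"].round(2),"M",o["moment"].round(2),"w",round(o["grip_width"],4))
E
python3 - <<'E'
from h import *
goto((.4452,-.0355),90,.236)
E
```

```text
pos [ 0.1381 -0.6095  0.4047] yaw 12.76 zg 0.2407 -> shift [ 0.4263 -0.492   0.0048] turn -1.348 t 0.55 q6 [-1.53  0.53  1.43 -0.    1.18 -0.18] F [-0.53  0.55  0.56] M [-0.03  0.03 -0.  ] w 0.0873
```

What could be mistaken for the targets, by top-view pixel:
- **Loose feet:** beech at (338,162) and (258,229). The grey ones at (236,160), (295,155) and (330,138) and the orange one at (230,217) are excluded.
- **Feet on the chute:** four, at (212–261, 177–180).
- **Pan grip:** the dark block at (342,220). The spindle at (380,240) is not it.

The close crop t1 confirms these choices.

Request:
servo_tool --steps '[0.087, 0.426, -0.492, 0.005, -1.348, 0.087, 0.426, -0.492, 0.005, -1.348, 0.087, 0.426, -0.492, 0.005, -1.348, 0.087, 0.426, -0.492, 0.005, -1.348, 0.087, 0.426, -0.492, 0.005, -1.348, 0.087, 0.426, -0.492, 0.005, -1.348, 0.087, 0.426, -0.492, 0.005, -1.348, 0.087, 0.426, -0.492, 0.005, -1.348, 0.087, 0.426, -0.492, 0.005, -1.348, 0.087, 0.426, -0.492, 0.005, -1.348, 0.087, 0.426, -0.492, 0.005, -1.348, 0.087, 0.426, -0.492, 0.005, -1.348]'

```text
time: 2.05
position: [0.4454, -0.034, 0.3999]
tool_rot: [0.706, 0.709, 0.0, 0.0]
ft_force: [-0.5, -0.3, 0.4]
grip_width: 0.087
```

```bash
python3 - <<'E'
from h import *
goto((.4452,-.0355),90,.095)
c=camera("wrist"); cv2.imwrite("pics/w1.png",c["pixels"])
t=camera("top"); crop(t,250,120,450,270,4,"t5")
E
```

```text
pos [ 0.4454 -0.034   0.3999] yaw 90.24 zg 0.2359 -> shift [-0.0014 -0.0003  0.1409] turn 0.0042 t 2.05 q6 [-0.33  0.3   1.87 -0.    0.98 -0.33] F [-0.5  -0.32  0.41] M [ 0.01 -0.09 -0.03] w 0.087
```

View pics/w1.png

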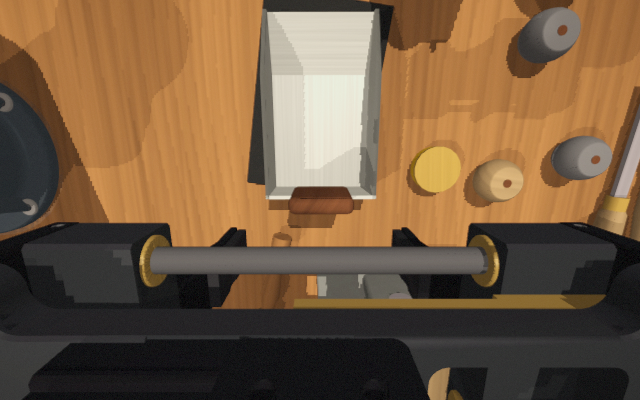

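View pics/t5.png

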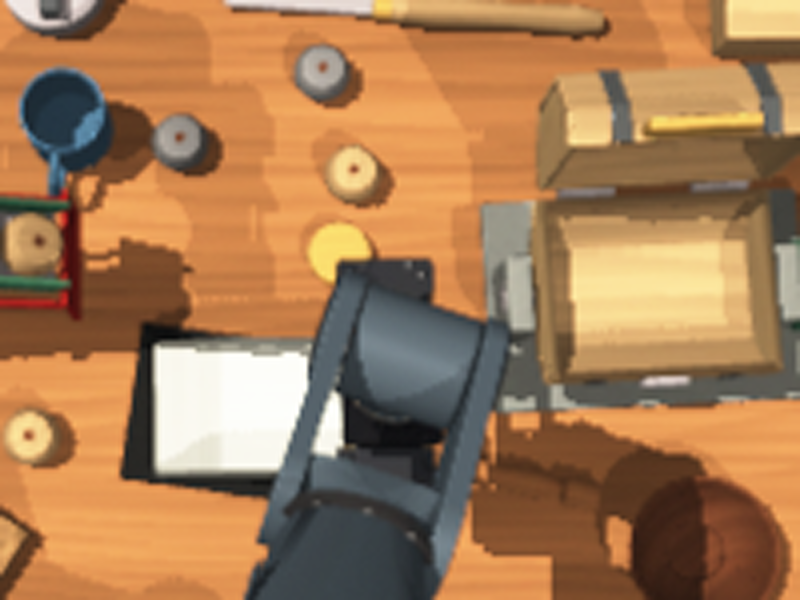

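Request:
servo_tool --steps '[0.087, -0.001, 0, 0.06, 0.004, 0.087, -0.001, 0, 0.1, 0.004, 0.087, -0.001, 0, 0.13, 0.004, 0.087, -0.001, 0, 0.143, 0.004, 0.087, -0.001, 0, 0.143, 0.004, 0.03, -0.001, 0, 0.143, 0.004, 0.03, -0.001, 0, 0.143, 0.004, 0.03, -0.001, 0, 0.143, 0.004, 0.03, -0.001, 0, 0.143, 0.004, 0.03, -0.001, 0, 0.143, 0.004]' --force 60

```text
time: 3.4
position: [0.4454, -0.0367, 0.2576]
tool_rot: [0.709, 0.706, 0.001, 0.001]
ft_force: [-0.0, -0.1, 7.4]
grip_width: 0.0637
```

```bash
python3 - <<'E'
from h import *
goto((.4452,-.0355),90,.095)
c=camera("wrist"); cv2.imwrite("pics/w2.png",c["pixels"])
E
```

```text
pos [ 0.4454 -0.0367  0.2576] yaw 89.77 zg 0.0936 -> shift [ 0.0012 -0.0002 -0.0015] turn -0.004 t 3.4 q6 [-0.33  0.56  2.    0.    0.58 -0.33] F [-0.05 -0.12  7.36] M [-0.06 -0.21 -0.01] w 0.0637
```

View pics/w2.png

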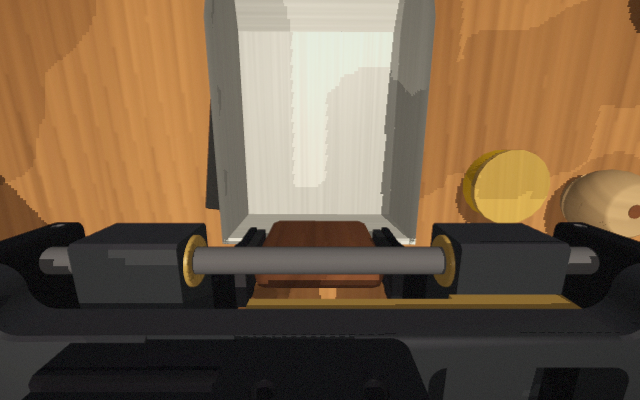

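Request:
servo_tool --steps '[0.03, 0, 0, -0.01, 0, 0.03, 0, 0, -0.03, 0, 0.03, 0, 0, -0.05, 0, 0.03, 0, 0, -0.06, 0, 0.03, 0, 0, -0.06, 0, 0.03, 0, 0, -0.06, 0]'

```text
time: 4.2
position: [0.4445, -0.0364, 0.3163]
tool_rot: [0.708, 0.706, -0.0, -0.001]
ft_force: [0.7, 0.2, -2.9]
grip_width: 0.0635
```

```bash
python3 - <<'E'
from h import *
goto((.4452,-.0355),90,.095)
c=camera("wrist"); cv2.imwrite("pics/w3.png",c["pixels"])
c=camera("side"); crop(c,220,150,420,290,4,"s5")
E
```

```text
pos [ 0.4445 -0.0364  0.3163] yaw 89.78 zg 0.1523 -> shift [0.0009 0.0007 0.0573] turn -0.0039 t 4.2 q6 [-0.33  0.44  1.96 -0.    0.74 -0.33] F [ 0.73  0.25 -2.88] M [-0.19 -0.07  0.01] w 0.0635
```

View pics/w3.png

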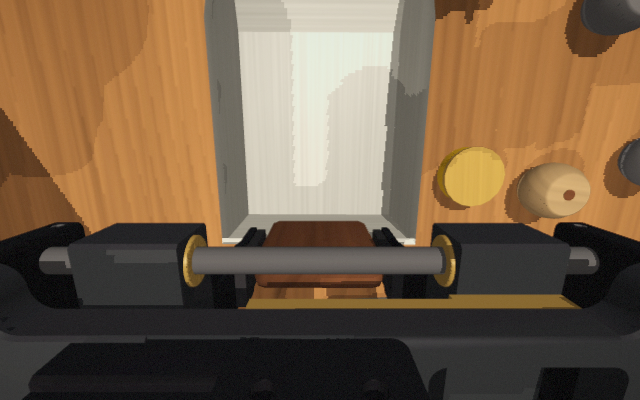

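View pics/s5.png

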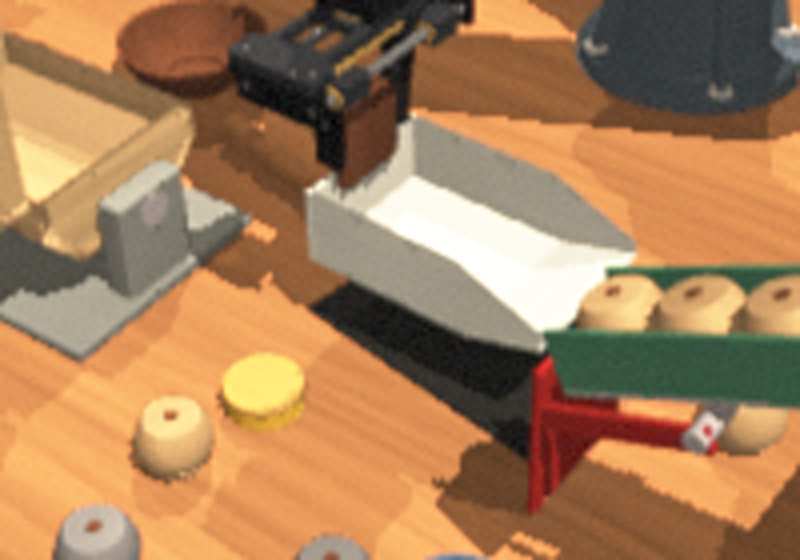

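Request:
servo_tool --steps '[0.03, 0, 0, 0, 0, 0.03, 0, 0, 0, 0, 0.03, 0, 0, 0, 0]' --force 22

```text
time: 4.68
position: [0.4449, -0.0366, 0.3166]
tool_rot: [0.709, 0.706, -0.0, -0.0]
ft_force: [0.6, -0.3, -2.9]
grip_width: 0.0637
```

```bash
python3 - <<'E'
from h import *
goto((.4452,-.0355),90,.095)
a=cv2.imread("pics/w3.png")
c=camera("wrist"); cv2.imwrite("pics/w4.png",c["pixels"])
import itertools
ga=cv2.cvtColor(a,cv2.COLOR_BGR2GRAY)[0:230,245:390].astype(np.float32);gb=cv2.cvtColor(c["pixels"],cv2.COLOR_BGR2GRAY)[0:230,245:390].astype(np.float32)
print(cv2.phaseCorrelate(ga,gb), np.abs(ga-gb).mean())
E
```

```text
pos [ 0.4449 -0.0366  0.3166] yaw 89.77 zg 0.1526 -> shift [0.0011 0.0003 0.0576] turn -0.004 t 4.675 q6 [-0.33  0.44  1.96 -0.    0.74 -0.33] F [ 0.56 -0.33 -2.95] M [-0.24 -0.07  0.02] w 0.0637
((-0.04855984212633757, 0.01654124482716668), 0.9089087212880452) 1.3458471
```

Request:
servo_tool --steps '[0.03, 0, 0, 0, 0, 0.03, 0, 0, 0, 0, 0.03, 0, 0, 0, 0]' --force 12

```text
time: 5.1
position: [0.4449, -0.0366, 0.3168]
tool_rot: [0.709, 0.706, 0.0, 0.0]
ft_force: [-0.4, 0.1, -2.7]
grip_width: 0.064
```

```bash
python3 - <<'E'
from h import *
goto((.4452,-.0355),90,.095)
a=cv2.imread("pics/w3.png")
c=camera("wrist"); cv2.imwrite("pics/w5.png",c["pixels"])
ga=cv2.cvtColor(a,cv2.COLOR_BGR2GRAY)[0:230,245:390].astype(np.float32);gb=cv2.cvtColor(c["pixels"],cv2.COLOR_BGR2GRAY)[0:230,245:390].astype(np.float32)
print(cv2.phaseCorrelate(ga,gb), np.abs(ga-gb).mean())
E
```

```text
pos [ 0.4449 -0.0366  0.3168] yaw 89.77 zg 0.1528 -> shift [0.0011 0.0003 0.0578] turn -0.004 t 5.1 q6 [-0.33  0.44  1.96 -0.    0.74 -0.33] F [-0.35  0.14 -2.72] M [-0.17 -0.06  0.01] w 0.064
((0.07037972718009655, -0.01970835875516741), 0.32342749955919053) 46.05316
```

```bash
python3 - <<'E'
from h import *
c=camera("side"); crop(c,220,150,420,290,4,"s6")
E
```

```text
(no output)
```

View pics/s6.png

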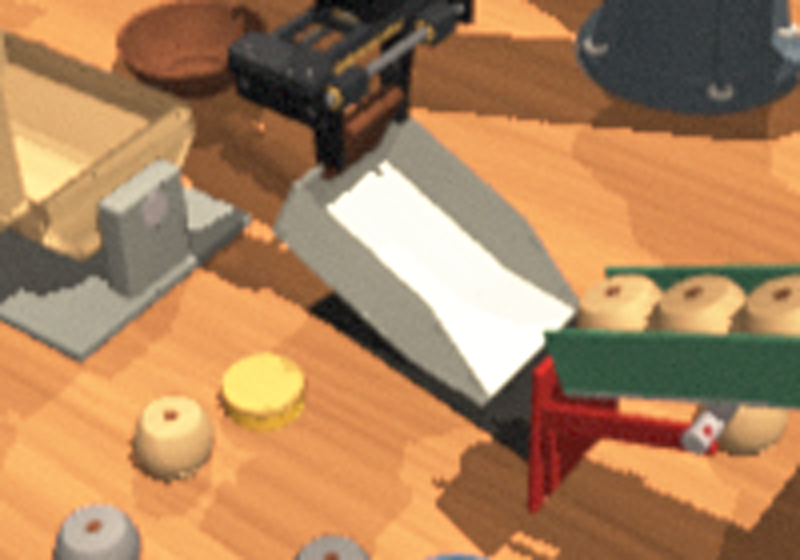

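View pics/w5.png

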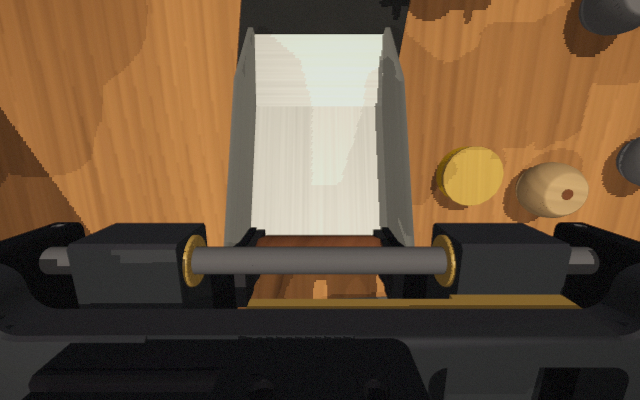

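Request:
servo_tool --steps '[0.03, 0, 0, 0, 0, 0.03, 0, 0, -0.01, 0, 0.03, 0.03, 0, -0.01, 0, 0.03, 0.052, 0, -0.01, 0, 0.03, 0.052, 0, 0, 0, 0.03, 0.052, 0, 0, 0]' --force 60

```text
time: 5.95
position: [0.4451, 0.0153, 0.3165]
tool_rot: [0.709, 0.706, -0.0, -0.0]
ft_force: [-0.1, -0.2, -2.2]
grip_width: 0.0635
```

Request:
servo_tool --steps '[0.03, 0, 0, 0.002, 0, 0.03, -0.014, 0, 0.012, 0, 0.03, -0.026, 0, 0.024, 0, 0.03, -0.036, 0, 0.036, 0, 0.03, -0.044, 0, 0.046, 0, 0.03, -0.05, 0, 0.054, 0, 0.03, -0.052, 0, 0.059, 0, 0.03, -0.052, 0, 0.06, 0, 0.03, -0.052, 0, 0.06, 0]' --force 8

```text
time: 7.08
position: [0.445, -0.0366, 0.2571]
tool_rot: [0.708, 0.706, -0.0, 0.0]
ft_force: [-0.6, -1.9, 4.3]
grip_width: 0.064
```

```bash
python3 - <<'E'
from h import *
goto((.4452,-.0355),90,.095)
c=camera("side"); crop(c,220,150,420,290,4,"s7")
E
```

```text
pos [ 0.445  -0.0366  0.2571] yaw 89.81 zg 0.0931 -> shift [ 0.0011  0.0002 -0.0019] turn -0.0032 t 7.075 q6 [-0.33  0.56  2.   -0.    0.58 -0.33] F [-0.64 -1.91  4.34] M [-0.46  0.16 -0.03] w 0.064
```

View pics/s7.png

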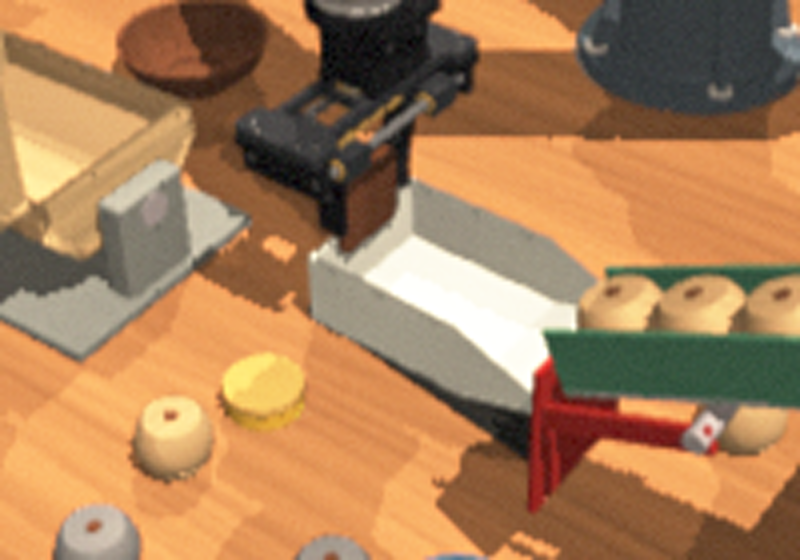

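Request:
servo_tool --steps '[0.087, 0, 0, 0, 0, 0.087, 0, 0, 0, 0, 0.087, 0, 0, 0, 0, 0.087, 0, 0, -0.04, 0, 0.087, 0, 0, -0.06, 0.4, 0.087, 0, 0, -0.06, 0.8, 0.087, 0, 0, -0.06, 1.57, 0.087, 0, 0, -0.06, 1.57, 0.087, 0, 0, -0.06, 1.57, 0.087, 0, 0, -0.06, 1.57, 0.087, 0, 0, -0.06, 1.57, 0.087, 0, 0, -0.06, 1.57]'

```text
time: 8.62
position: [0.4447, -0.0364, 0.3166]
tool_rot: [1.0, 0.03, -0.0, -0.0]
ft_force: [0.5, 0.1, 0.4]
grip_width: 0.0872
```

```bash
python3 - <<'E'
from h import *
goto((.4452,-.0355),0,.092)
c=camera("wrist"); cv2.imwrite("pics/w6.png",c["pixels"])
E
```

```text
pos [ 0.4447 -0.0364  0.3166] yaw 3.47 zg 0.1526 -> shift [ 0.0006 -0.0009  0.0606] turn 0.0606 t 8.625 q6 [-0.33  0.44  1.96  0.    0.74  1.18] F [0.49 0.07 0.43] M [ 0.02 -0.02  0.  ] w 0.0872
```

View pics/w6.png

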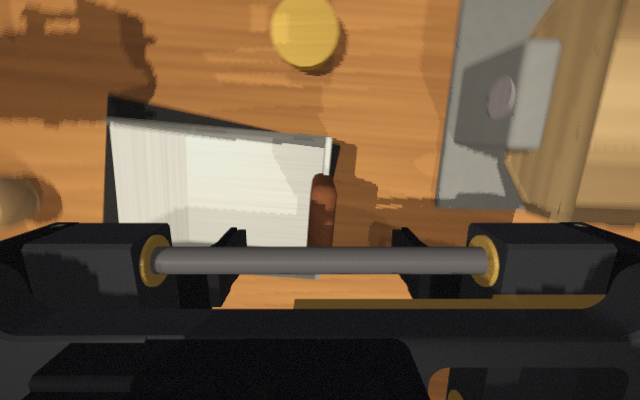

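Request:
servo_tool --steps '[0.087, 0, 0, 0, 0.06, 0.087, 0, 0, 0.03, 0.06, 0.087, 0, 0, 0.055, 0.06, 0.087, 0, 0, 0.059, 0.06, 0.0, 0, 0, 0.059, 0.06, 0.0, 0, 0, 0.059, 0.06, 0.0, 0, 0, 0.059, 0.06, 0.0, 0, 0, 0.059, 0.06, 0.0, 0, 0, 0.059, 0.06, 0.0, 0, 0, 0.059, 0.06, 0.0, 0, 0, 0.059, 0.06]' --force 50

```text
time: 10.05
position: [0.4449, -0.0366, 0.2578]
tool_rot: [1.0, 0.003, -0.0, -0.0]
ft_force: [1.2, -0.4, 0.2]
grip_width: 0.0247
```

Request:
servo_tool --steps '[0.0, 0, 0, -0.02, 0, 0.0, 0, 0, -0.05, 0, 0.0, 0, 0, -0.075, 0, 0.0, 0, 0, -0.075, 0, 0.0, 0, 0, -0.075, 0]' --force 60

```text
time: 10.68
position: [0.4443, -0.0364, 0.3319]
tool_rot: [1.0, 0.003, -0.001, -0.0]
ft_force: [-0.7, -0.3, -2.7]
grip_width: 0.0178
```

```bash
python3 - <<'E'
from h import *
goto((.572,.012),0,.168)
c=camera("wrist"); cv2.imwrite("pics/w7.png",c["pixels"])
c=camera("side"); crop(c,220,150,420,290,4,"s8")
c=camera("top"); crop(c,220,130,380,250,5,"t8")
E
```

```text
pos [ 0.4443 -0.0364  0.3319] yaw 0.4 zg 0.1679 -> shift [ 0.128  -0.0475 -0.0003] turn 0.0069 t 10.675 q6 [-0.33  0.41  1.94 -0.    0.79  1.23] F [-0.75 -0.29 -2.74] M [-0.23  0.03 -0.  ] w 0.0178
```

View pics/s8.png

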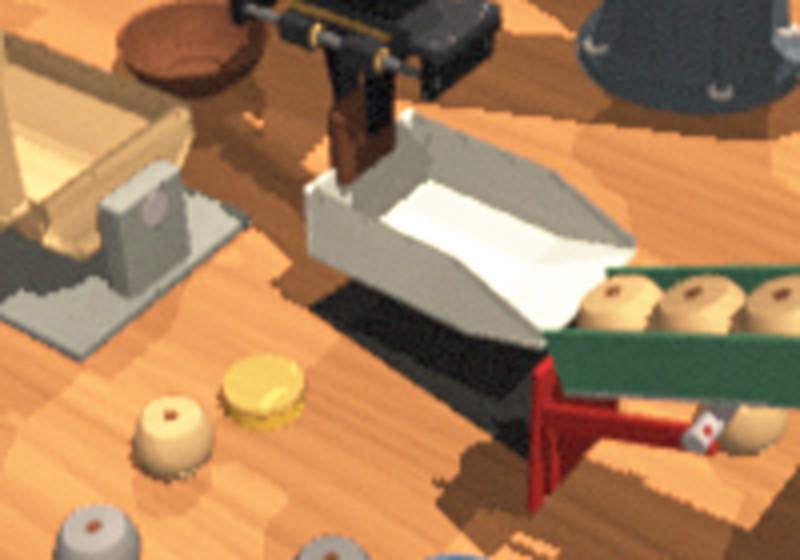

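View pics/t8.png

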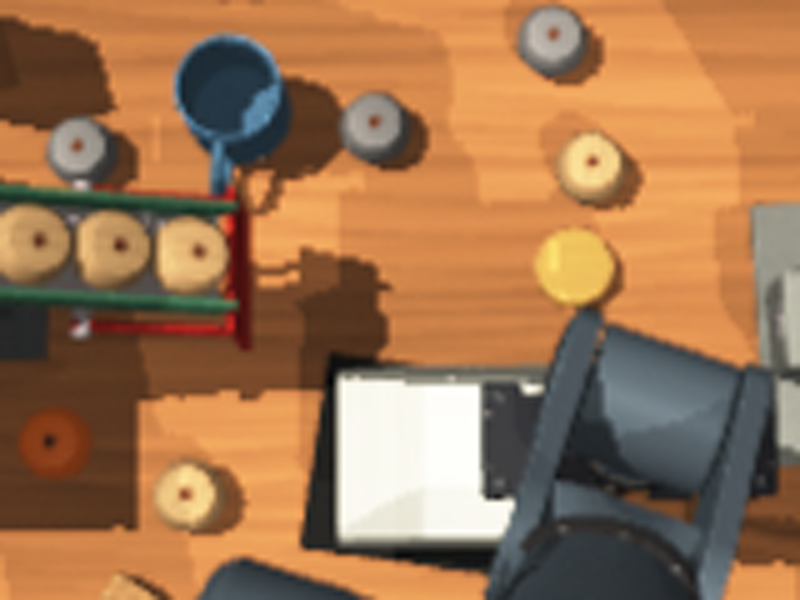

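Request:
servo_tool --steps '[0.0, 0.05, 0, -0.002, 0.007, 0.0, 0.1, -0.0, -0.002, 0.007, 0.0, 0.128, 0, -0.002, 0.007, 0.0, 0.128, -0.02, -0.002, 0.007, 0.0, 0.128, -0.045, -0.002, 0.007, 0.0, 0.128, -0.045, -0.002, 0.007]'

```text
time: 11.58
position: [0.5711, 0.0114, 0.3333]
tool_rot: [1.0, 0.001, -0.002, -0.001]
ft_force: [-0.4, 0.7, -3.7]
grip_width: 0.0178
```

```bash
python3 - <<'E'
from h import *
goto((.572,.029),0,.170)
t=camera("top"); crop(t,220,130,380,250,5,"t9")
c=camera("side"); crop(c,280,170,440,290,5,"s9")
E
```

```text
pos [0.5711 0.0114 0.3333] yaw 0.14 zg 0.1693 -> shift [ 0.001  -0.0176 -0.0007] turn 0.0025 t 11.575 q6 [-0.18  0.55  1.64  0.    0.96  1.39] F [-0.37  0.68 -3.75] M [-0.21 -0.01 -0.02] w 0.0178
```

View pics/s9.png

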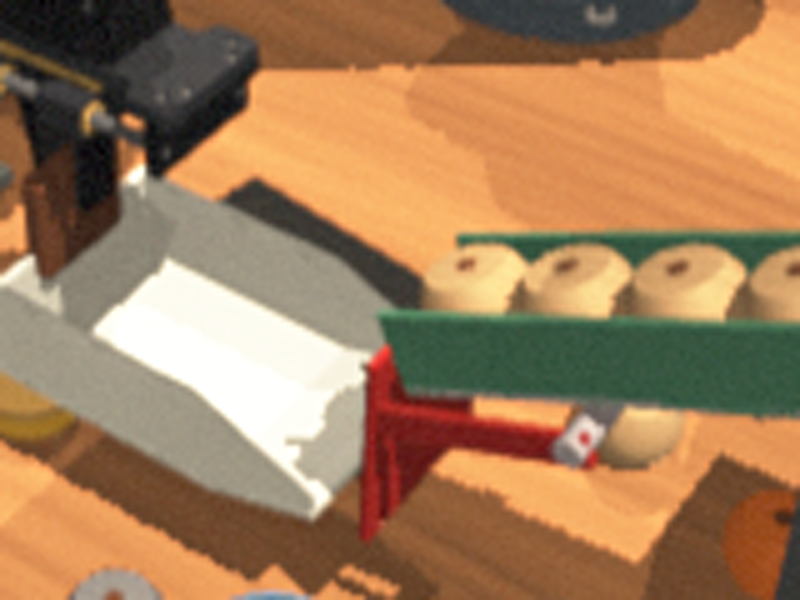

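View pics/t9.png

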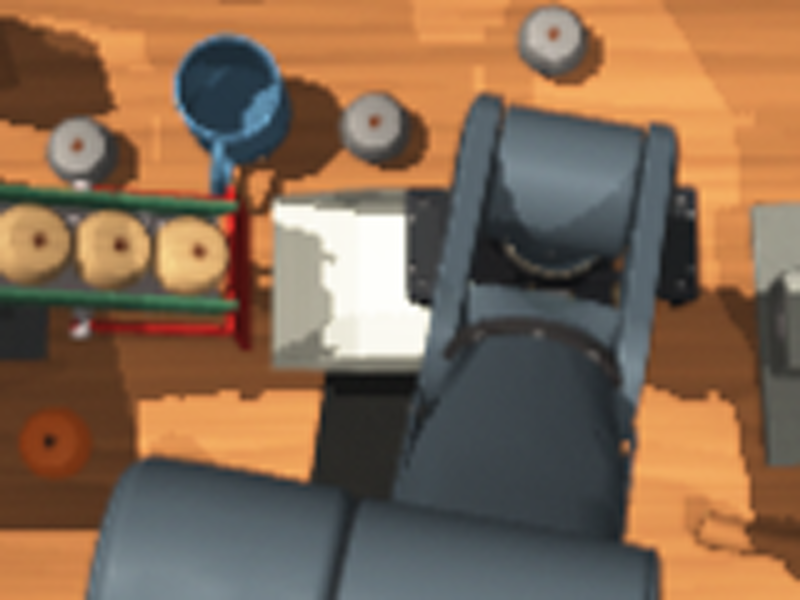

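```bash
python3 - <<'E'
from h import *
t=camera("top")
for q in [(272,200),(272,368),(272,284)]: print(onz(t,q[0]/5+219.5,q[1]/5+129.5,.105))
E
```

```text
[0.62830419 0.20854826 0.105     ]
[0.50667408 0.20752731 0.105     ]
[0.56719819 0.20803534 0.105     ]
```

Request:
servo_tool --steps '[0.0, 0.004, -0.006, 0, 0, 0.0, 0.004, -0.012, 0, 0, 0.0, 0.004, -0.018, 0, 0, 0.0, 0.004, -0.023, 0, 0, 0.0, 0.004, -0.028, 0, 0, 0.0, 0.004, -0.033, 0, 0, 0.0, 0.004, -0.033, 0, 0]'

```text
time: 12.6
position: [0.5765, 0.0425, 0.3347]
tool_rot: [1.0, 0.0, -0.0, 0.0]
ft_force: [-0.3, -3.1, -3.4]
grip_width: 0.0176
```

```bash
python3 - <<'E'
from h import *
goto((.572,.055),0,.170)
c=camera("side"); crop(c,280,170,440,290,5,"s10")
E
```

```text
pos [0.5765 0.0425 0.3347] yaw 0.04 zg 0.1707 -> shift [-0.0045 -0.0125  0.0007] turn 0.0007 t 12.6 q6 [-0.12  0.55  1.62 -0.    0.97  1.45] F [-0.29 -3.08 -3.4 ] M [-0.99 -0.02  0.21] w 0.0176
```

View pics/s10.png

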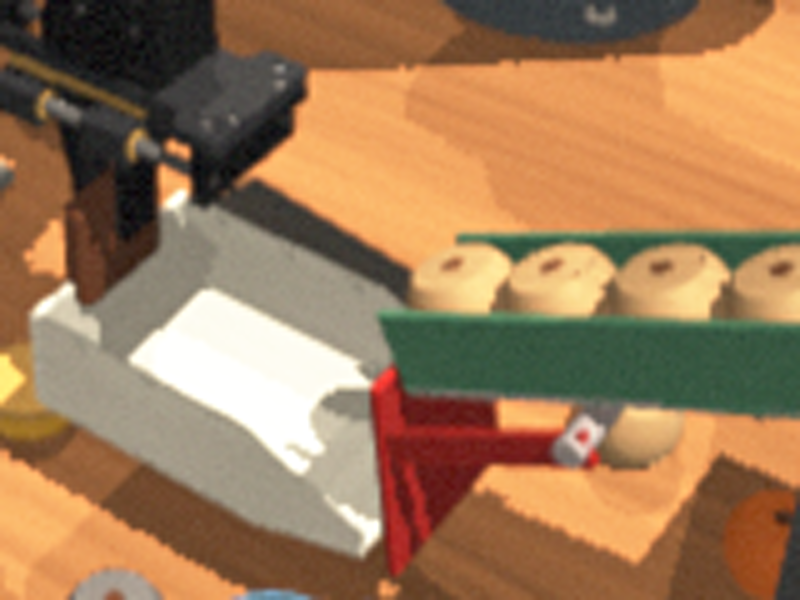

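Request:
servo_tool --steps '[0.0, -0.002, -0.006, 0, 0, 0.0, -0.002, -0.012, 0, 0, 0.0, -0.002, -0.015, 0, 0, 0.0, -0.002, -0.015, 0, 0, 0.0, -0.002, -0.015, 0, 0, 0.0, -0.002, -0.015, 0, 0, 0.0, -0.002, -0.015, 0, 0, 0.0, -0.002, -0.015, 0, 0]'

```text
time: 13.65
position: [0.5745, 0.0569, 0.3342]
tool_rot: [1.0, 0.0, -0.0, 0.001]
ft_force: [-0.2, -6.3, -9.1]
grip_width: 0.0177
```

```bash
python3 - <<'E'
from h import *
goto((.572,.057),0,.170)
c=camera("side"); crop(c,280,170,440,290,5,"s11")
E
```

```text
pos [0.5745 0.0569 0.3342] yaw 0.06 zg 0.1702 -> shift [-0.0025 -0.0001  0.0002] turn 0.001 t 13.65 q6 [-0.09  0.55  1.62 -0.    0.97  1.48] F [-0.19 -6.32 -9.1 ] M [-2.29 -0.15  0.19] w 0.0177
```

View pics/s11.png

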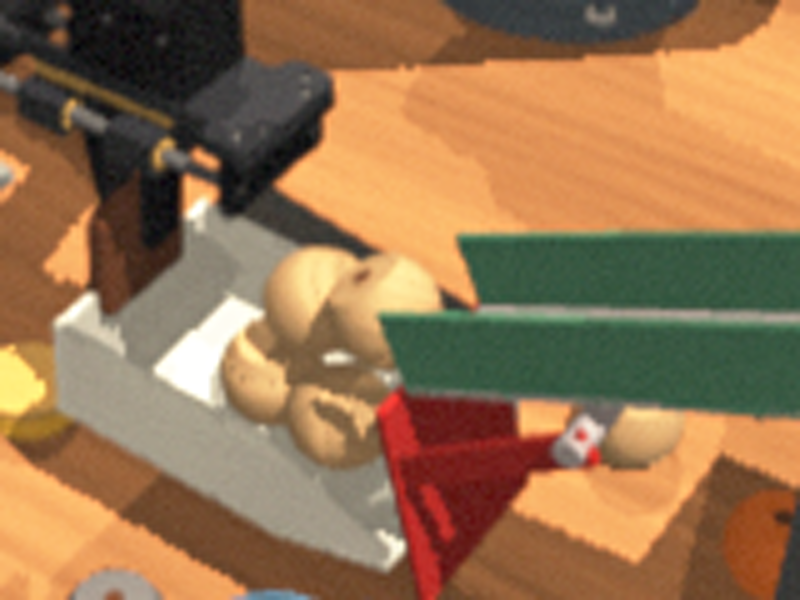

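Request:
servo_tool --steps '[0.0, 0, 0, 0, 0, 0.0, 0, 0, 0, 0, 0.0, 0, 0, 0, 0, 0.0, 0, 0, 0, 0]'

```text
time: 14.2
position: [0.5745, 0.057, 0.3341]
tool_rot: [1.0, 0.001, -0.0, 0.001]
ft_force: [-0.4, -5.5, -8.7]
grip_width: 0.018
```

```bash
python3 - <<'E'
from h import *
goto((.572,.057),0,.170)
c=camera("side"); crop(c,280,170,440,290,5,"s12")
t=camera("top"); crop(t,180,130,380,250,4,"t12")
E
```

```text
pos [0.5745 0.057  0.3341] yaw 0.06 zg 0.1701 -> shift [-0.0025 -0.      0.0001] turn 0.0011 t 14.2 q6 [-0.09  0.55  1.62 -0.    0.97  1.48] F [-0.41 -5.55 -8.68] M [-2.34 -0.16  0.2 ] w 0.018
```

View pics/s12.png

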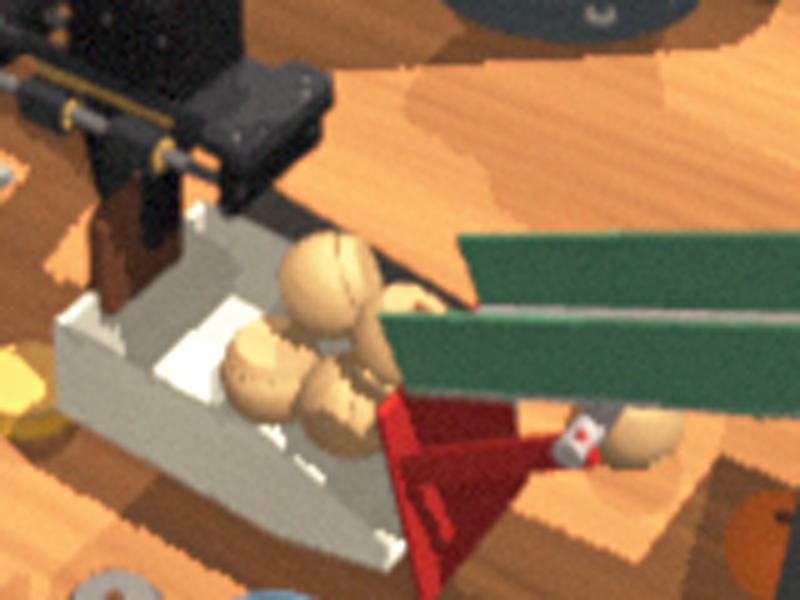

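View pics/t12.png

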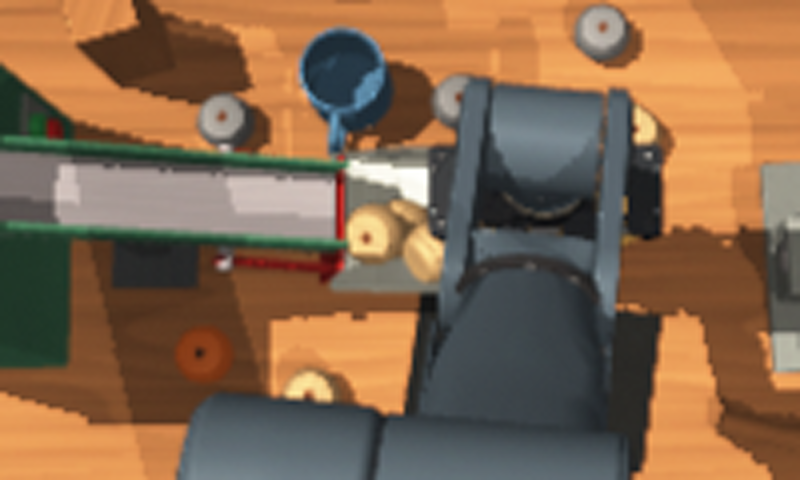

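Request:
servo_tool --steps '[0.0, 0, 0.001, 0, 0, 0.0, 0, 0.003, 0, 0, 0.0, 0, 0.006, 0, 0, 0.0, 0, 0.01, 0, 0, 0.0, 0, 0.014, 0, 0, 0.0, 0, 0.018, 0, 0, 0.0, 0, 0.022, 0, 0, 0.0, 0, 0.022, 0, 0]'

```text
time: 15.3
position: [0.5746, 0.0351, 0.3347]
tool_rot: [1.0, -0.0, 0.0, -0.0]
ft_force: [-0.2, -1.6, -5.8]
grip_width: 0.0175
```

```bash
python3 - <<'E'
from h import *
goto((.572,.057),0,.170)
c=camera("side"); crop(c,280,170,440,290,5,"s13")
E
```

```text
pos [0.5746 0.0351 0.3347] yaw -0.04 zg 0.1707 -> shift [-0.0026 -0.0219  0.0008] turn -0.0008 t 15.3 q6 [-0.13  0.55  1.63  0.    0.96  1.44] F [-0.18 -1.55 -5.76] M [-0.97 -0.06  0.1 ] w 0.0175
```

View pics/s13.png

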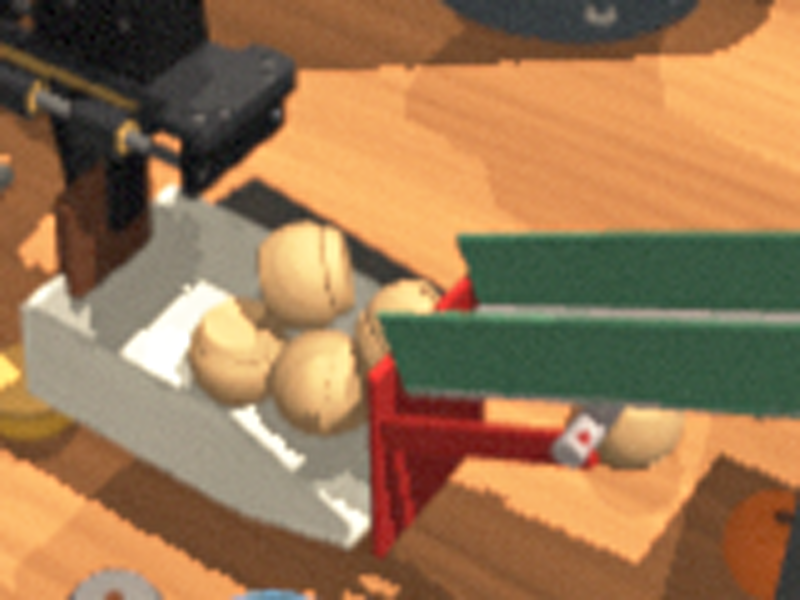

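```bash
python3 - <<'E'
from h import *
t=camera("top"); crop(t,240,150,320,210,9,"t13")
print(proj(t,(.572,.232,.1)),proj(t,(.572,.232,.14)))
E
```

```text
[267.37634813 185.20969039] [266.12967935 183.47259982]
```

View pics/t13.png

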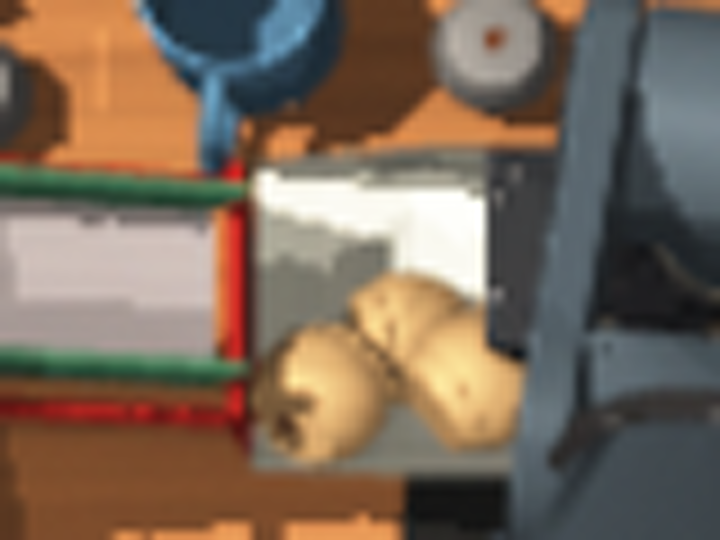

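Request:
servo_tool --steps '[0.0, 0, 0.001, 0, 0, 0.0, 0, 0.003, 0, 0, 0.0, 0, 0.006, 0, 0, 0.0, 0, 0.01, 0, 0, 0.0, 0, 0.015, 0, 0, 0.0, 0, 0.02, 0, 0, 0.0, 0, 0.026, 0, 0, 0.0, 0, 0.032, 0, 0, 0.0, 0, 0.038, 0, 0, 0.0, 0, 0.038, 0, 0]'

```text
time: 16.65
position: [0.5747, -0.0033, 0.3348]
tool_rot: [1.0, -0.001, 0.0, 0.0]
ft_force: [-0.6, 0.6, -6.2]
grip_width: 0.0176
```

```bash
python3 - <<'E'
from h import *
goto((.572,.057),0,.170)
t=camera("top"); crop(t,240,150,320,210,9,"t14")
c=camera("side"); crop(c,260,170,420,290,5,"s14")
E
```

```text
pos [ 0.5747 -0.0033  0.3348] yaw -0.06 zg 0.1708 -> shift [-0.0027 -0.0603  0.0008] turn -0.0011 t 16.65 q6 [-0.2   0.55  1.63  0.    0.96  1.37] F [-0.63  0.56 -6.21] M [-0.46 -0.06 -0.02] w 0.0176
```

View pics/t14.png

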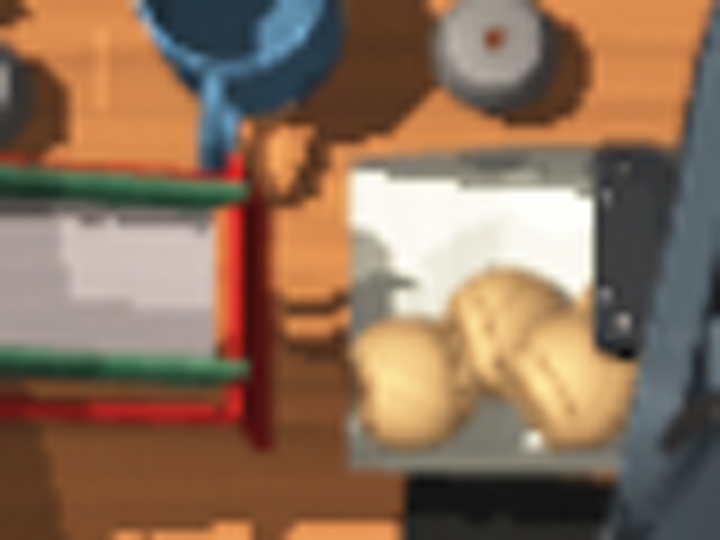

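View pics/s14.png

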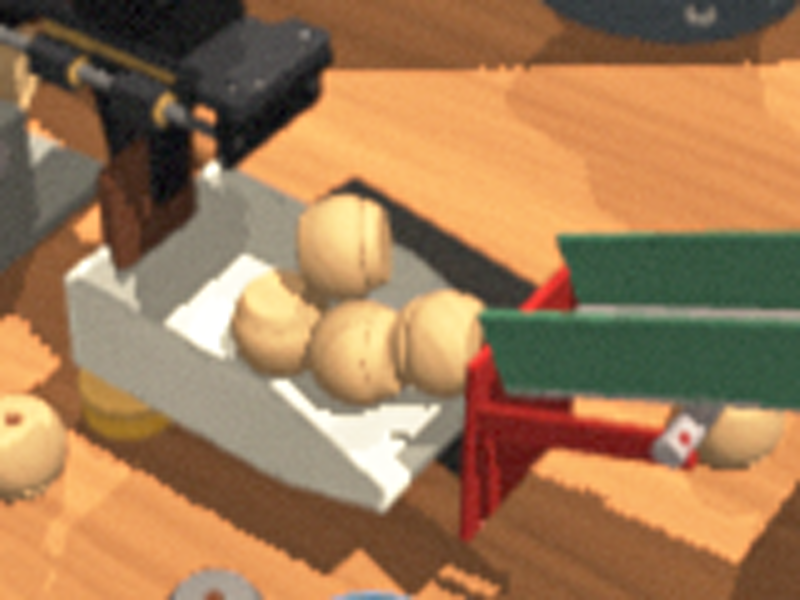

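Request:
servo_tool --steps '[0.0, 0, 0.002, 0, 0, 0.0, 0, 0.007, 0, 0, 0.0, 0, 0.015, 0, 0, 0.0, 0, 0.026, 0, 0, 0.0, 0, 0.042, 0, 0, 0.0, 0, 0.065, 0, 0, 0.0, 0, 0.065, 0, 0, 0.0, 0, 0.065, 0, 0]'

```text
time: 17.75
position: [0.5744, -0.0681, 0.3347]
tool_rot: [1.0, -0.001, -0.0, -0.0]
ft_force: [0.4, 0.2, -5.2]
grip_width: 0.0177
```

```bash
python3 - <<'E'
from h import *
goto((.4243,-.025),-8.6,.16)
t=camera("top"); crop(t,240,150,340,225,7,"t15")
c=camera("side"); crop(c,240,170,400,290,5,"s15")
E
```

```text
pos [ 0.5744 -0.0681  0.3347] yaw -0.08 zg 0.1707 -> shift [-0.1502 -0.0429  0.0108] turn 0.1488 t 17.75 q6 [-0.31  0.55  1.62  0.    0.97  1.26] F [ 0.41  0.16 -5.21] M [-0.48  0.02  0.  ] w 0.0177
```

View pics/t15.png

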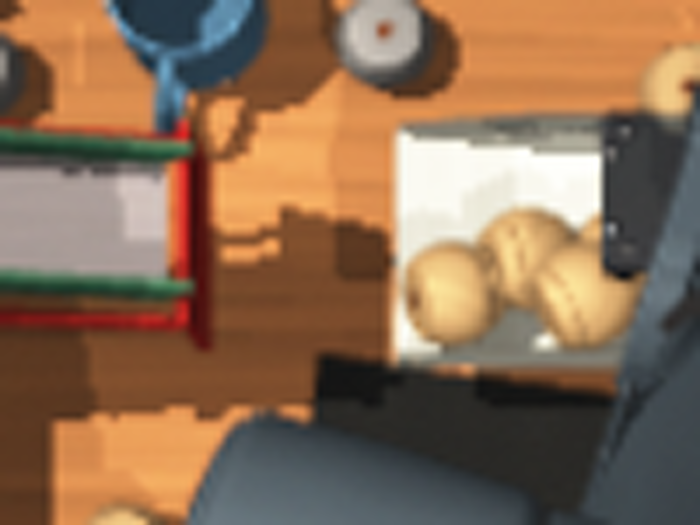

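View pics/s15.png

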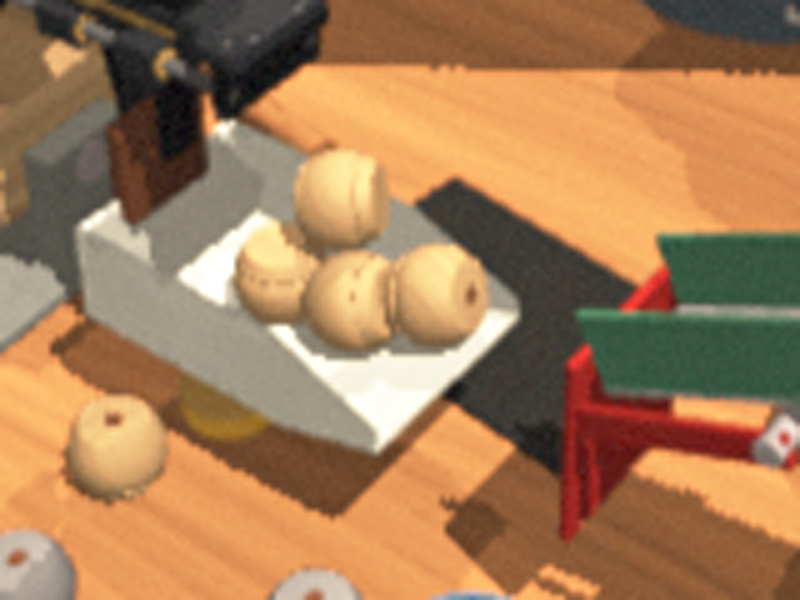

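Request:
servo_tool --steps '[0.0, -0.004, -0.001, 0, 0.01, 0.0, -0.014, -0.004, 0, 0.03, 0.0, -0.03, -0.008, 0, 0.06, 0.0, -0.05, -0.014, 0, 0.09, 0.0, -0.075, -0.021, 0, 0.12, 0.0, -0.1, -0.029, 0, 0.14, 0.0, -0.12, -0.035, 0, 0.149, 0.0, -0.137, -0.039, 0, 0.149, 0.0, -0.147, -0.042, 0, 0.149, 0.0, -0.15, -0.043, 0, 0.149, 0.0, -0.15, -0.043, 0.01, 0.149, 0.0, -0.15, -0.043, 0.02, 0.149]'

```text
time: 19.35
position: [0.4253, -0.0249, 0.3142]
tool_rot: [0.997, -0.075, 0.001, 0.0]
ft_force: [-0.4, 1.6, -5.8]
grip_width: 0.0174
```

```bash
python3 - <<'E'
from h import *
goto((.4243,-.025),-8.6,.094)
t=camera("top"); crop(t,240,150,340,260,6,"t16")
c=camera("side"); crop(c,220,140,400,275,4.4,"s16")
E
```

```text
pos [ 0.4253 -0.0249  0.3142] yaw -8.56 zg 0.1502 -> shift [-0.0011  0.0002  0.0562] turn 0.0007 t 19.35 q6 [-0.32  0.43  2.01  0.    0.71  1.4 ] F [-0.44  1.59 -5.84] M [-0.48  0.04 -0.  ] w 0.0174
```

View pics/t16.png

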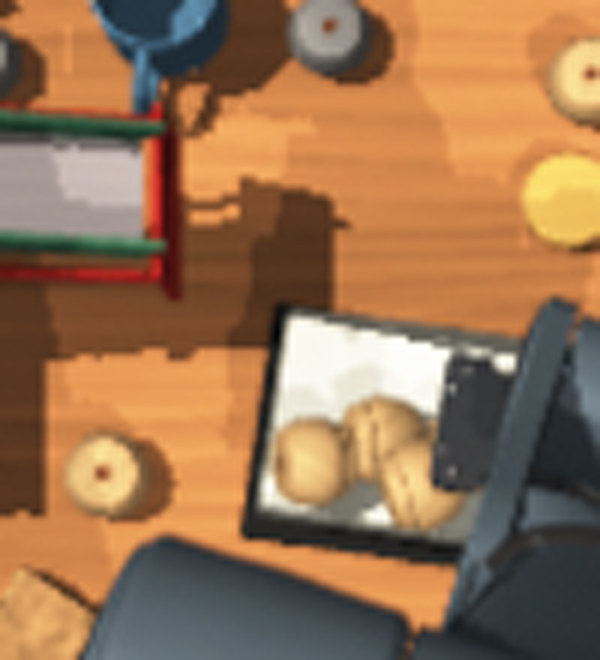

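View pics/s16.png

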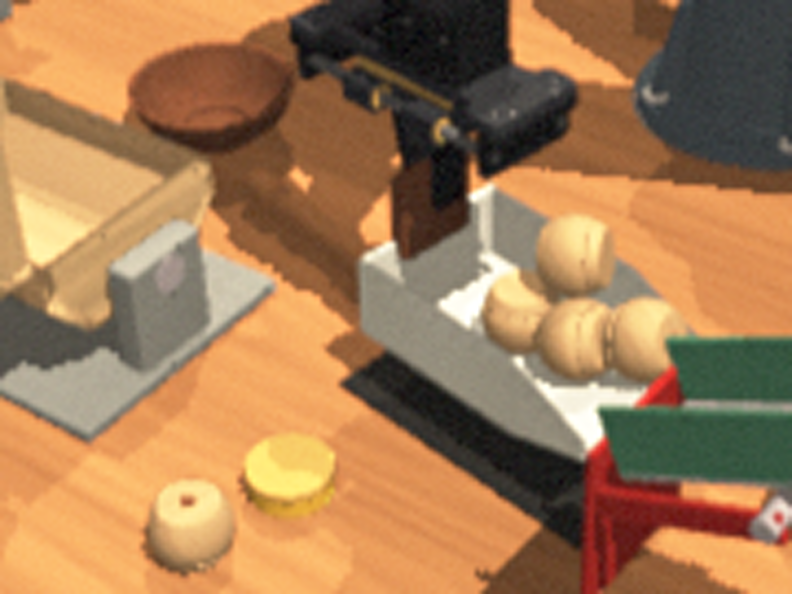

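Request:
servo_tool --steps '[0.0, -0.001, 0, 0.012, 0, 0.0, -0.001, 0, 0.025, 0, 0.0, -0.001, 0, 0.038, 0, 0.0, -0.001, 0, 0.048, 0, 0.0, -0.001, 0, 0.054, 0, 0.0, -0.001, 0, 0.057, 0, 0.0, -0.001, 0, 0.057, 0]'

```text
time: 20.32
position: [0.4241, -0.0246, 0.2641]
tool_rot: [0.997, -0.075, 0.004, 0.001]
ft_force: [-10.2, 2.2, 72.2]
grip_width: 0.0175
```

Request:
servo_tool --steps '[0.087, 0, 0, 0, 0, 0.087, 0, 0, 0, 0, 0.087, 0, 0, 0, 0, 0.087, 0, 0, 0, 0, 0.087, 0, 0, -0.03, 0, 0.087, 0, 0, -0.06, 0, 0.087, 0, 0, -0.06, -0.5, 0.087, 0, 0, -0.06, -1, 0.087, 0, 0, -0.06, -1.571, 0.087, 0, 0, -0.06, -1.571, 0.087, 0, 0, -0.06, -1.571, 0.087, 0, 0, -0.06, -1.571]'

```text
time: 21.82
position: [0.4235, -0.0245, 0.3171]
tool_rot: [0.882, 0.471, -0.0, -0.001]
ft_force: [0.7, 0.0, -0.1]
grip_width: 0.0874
```

Request:
servo_tool --steps '[0.087, 0, 0, 0, -0.2, 0.087, 0, 0, 0, -0.2, 0.087, 0, 0, 0, 0, 0.087, 0, 0, 0, 0]'

```text
time: 22.32
position: [0.4236, -0.0245, 0.3175]
tool_rot: [0.884, 0.468, -0.0, -0.0]
ft_force: [-1.0, -0.4, 0.9]
grip_width: 0.0871
```

```bash
python3 - <<'E'
from h import *
goto((.4243,-.025),81.4,.094)
c=camera("wrist"); cv2.imwrite("pics/w17.png",c["pixels"])
E
```

```text
pos [ 0.4236 -0.0245  0.3175] yaw 55.86 zg 0.1535 -> shift [-0.      0.0009  0.0595] turn -0.4458 t 22.325 q6 [-0.32  0.42  2.01  0.    0.72  0.27] F [-1.01 -0.42  0.85] M [-0.02 -0.05  0.03] w 0.0871
```

View pics/w17.png

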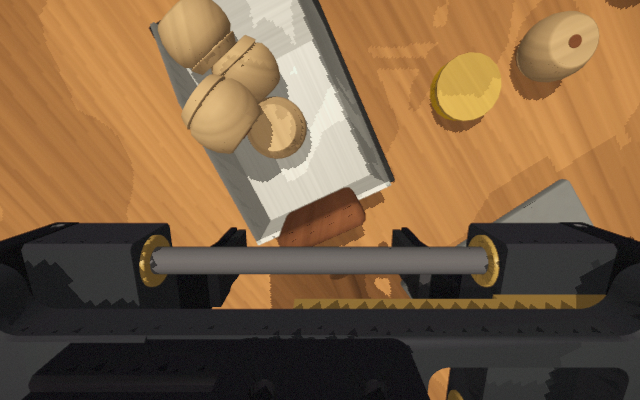

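Request:
servo_tool --steps '[0.087, 0, 0, 0, -0.446, 0.087, 0, 0, 0, -0.446, 0.087, 0, 0, 0, -0.446, 0.087, 0, 0, 0.02, -0.446, 0.087, 0, 0, 0.04, -0.446, 0.087, 0, 0, 0.052, -0.446, 0.087, 0, 0, 0.057, -0.446, 0.087, 0, 0, 0.057, -0.446]'

```text
time: 23.38
position: [0.4236, -0.0245, 0.2606]
tool_rot: [0.758, 0.653, -0.0, -0.0]
ft_force: [0.5, -1.1, 0.1]
grip_width: 0.087
```

```bash
python3 - <<'E'
from h import *
goto((.4243,-.025),81.4,.094)
c=camera("wrist"); cv2.imwrite("pics/w18.png",c["pixels"])
E
```

```text
pos [ 0.4236 -0.0245  0.2606] yaw 81.48 zg 0.0966 -> shift [-0.0004  0.0007  0.0026] turn 0.0014 t 23.375 q6 [-0.32  0.54  2.05  0.    0.55 -0.17] F [ 0.51 -1.08  0.11] M [-0.04 -0.11  0.02] w 0.087
```

View pics/w18.png

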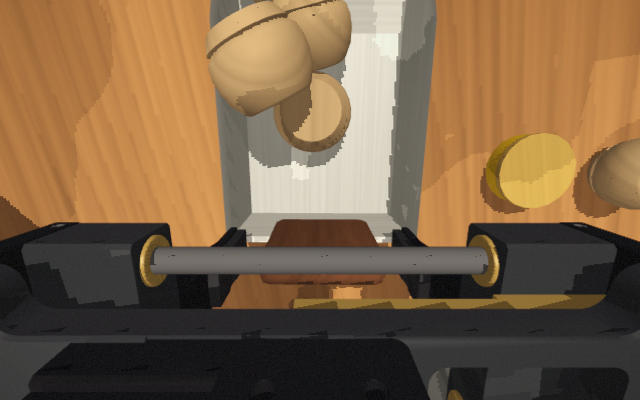

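Request:
servo_tool --steps '[0.087, 0, 0, 0.002, 0, 0.03, 0, 0, 0.002, 0, 0.03, 0, 0, 0.002, 0, 0.03, 0, 0, 0.002, 0, 0.03, 0, 0, 0.002, 0, 0.03, 0, 0, 0.002, 0, 0.03, 0, 0, -0.004, 0, 0.03, 0, 0, -0.012, 0, 0.03, 0, 0, -0.02, 0, 0.03, 0, 0, -0.02, 0, 0.03, 0, 0, -0.02, 0]' --force 60

```text
time: 24.8
position: [0.4235, -0.0245, 0.2808]
tool_rot: [0.758, 0.653, -0.0, 0.0]
ft_force: [-1.2, -0.3, -5.6]
grip_width: 0.0637
```

```bash
python3 - <<'E'
from h import *
# barrel
b=np.array([.545,-.291]); bx=np.array([.9983,.057])
for d in (-.2,-.13,-.125): print(b+bx*d)
goto(b-.2*bx,3.3,.26)
c=camera("wrist"); cv2.imwrite("pics/w19.png",c["pixels"])
E
```

```text
[ 0.34534 -0.3024 ]
[ 0.415221 -0.29841 ]
[ 0.4202125 -0.298125 ]
pos [ 0.4235 -0.0245  0.2808] yaw 81.47 zg 0.1168 -> shift [-0.2864 -0.0361 -0.1431] turn 1.3643 t 24.8 q6 [-0.32  0.5   2.04 -0.    0.61 -0.17] F [-1.18 -0.31 -5.57] M [-0.51 -0.04  0.04] w 0.0637
```

View pics/w19.png

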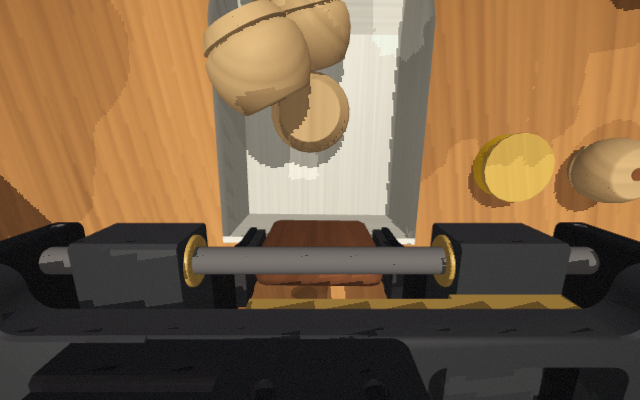

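Request:
servo_tool --steps '[0.03, 0, 0, -0.005, 0, 0.03, 0, 0, -0.015, 0, 0.03, 0, 0, -0.03, 0, 0.03, 0, 0, -0.05, 0, 0.03, 0, 0, -0.07, 0, 0.03, 0, 0, -0.09, 0, 0.03, 0, 0, -0.11, 0, 0.03, 0, 0, -0.13, 0, 0.03, 0, 0, -0.145, 0, 0.03, 0, 0, -0.155, 0, 0.03, 0, 0, -0.16, 0, 0.03, 0, 0, -0.163, 0]'

```text
time: 26.35
position: [0.4233, -0.0244, 0.4437]
tool_rot: [0.758, 0.653, -0.0, -0.0]
ft_force: [-0.3, -0.7, -5.6]
grip_width: 0.0639
```

Request:
servo_tool --steps '[0.03, -0.004, 0, 0, 0.03, 0.03, -0.012, -0.002, 0, 0.08, 0.03, -0.026, -0.004, 0, 0.15, 0.03, -0.046, -0.006, 0, 0.24, 0.03, -0.07, -0.009, 0, 0.35, 0.03, -0.095, -0.012, 0, 0.47, 0.03, -0.12, -0.015, 0, 0.59, 0.03, -0.145, -0.018, 0, 0.71, 0.03, -0.17, -0.021, 0, 0.83, 0.03, -0.195, -0.024, 0, 0.95, 0.03, -0.218, -0.027, 0, 1.05, 0.03, -0.235, -0.03, 0, 1.13]'

```text
time: 27.85
position: [0.358, -0.2541, 0.4434]
tool_rot: [0.99, 0.142, -0.001, -0.0]
ft_force: [0.5, -0.4, -5.6]
grip_width: 0.0635
```

```bash
python3 - <<'E'
from h import *
b=np.array([.545,-.291]); bx=np.array([.9983,.057])
goto(b-.2*bx,3.3,.28)
c=camera("wrist"); cv2.imwrite("pics/w20.png",c["pixels"])
E
```

```text
pos [ 0.358  -0.2541  0.4434] yaw 16.33 zg 0.2794 -> shift [-0.0258  0.0428 -0.0006] turn 0.2275 t 27.85 q6 [-0.87  0.22  1.83 -0.    1.1   0.41] F [ 0.54 -0.37 -5.57] M [-0.19  0.42 -0.  ] w 0.0635
```

View pics/w20.png

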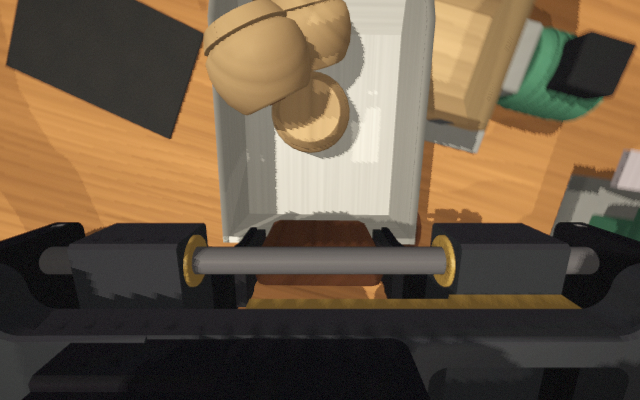

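```bash
python3 - <<'E'
from h import *
b=np.array([.545,-.291]); bx=np.array([.9983,.057])
goto(b-.13*bx,3.3,.286)
E
```

```text
pos [ 0.358  -0.2558  0.4436] yaw 16.21 zg 0.2796 -> shift [ 0.0431  0.0569 -0.0064] turn 0.2253 t 27.9 q6 [-0.87  0.22  1.82 -0.    1.09  0.41] F [-0.78 -3.51 -5.85] M [-0.55  0.55 -0.07] w 0.064
```

Request:
servo_tool --steps '[0.03, 0.003, 0.008, -0.001, 0.04, 0.03, 0.01, 0.02, -0.003, 0.1, 0.03, 0.02, 0.035, -0.005, 0.16, 0.03, 0.03, 0.047, -0.006, 0.2, 0.03, 0.038, 0.054, -0.006, 0.22, 0.03, 0.043, 0.057, -0.006, 0.225, 0.03, 0.043, 0.057, -0.006, 0.225]'

```text
time: 28.78
position: [0.4166, -0.2944, 0.4494]
tool_rot: [0.999, 0.034, -0.0, -0.001]
ft_force: [0.0, 0.1, -5.7]
grip_width: 0.0639
```

```bash
python3 - <<'E'
from h import *
b=np.array([.545,-.291]); bx=np.array([.9983,.057])
goto(b-.13*bx,3.3,.286)
c=camera("wrist"); cv2.imwrite("pics/w21.png",c["pixels"])
c=camera("side"); crop(c,120,60,320,220,4,"s21")
E
```

```text
pos [ 0.4166 -0.2944  0.4494] yaw 3.86 zg 0.2854 -> shift [-0.0016  0.0039 -0.0006] turn 0.0097 t 28.775 q6 [-0.83  0.32  1.66 -0.    1.16  0.67] F [ 0.04  0.12 -5.7 ] M [-0.04  0.52 -0.01] w 0.0639
```

View pics/w21.png

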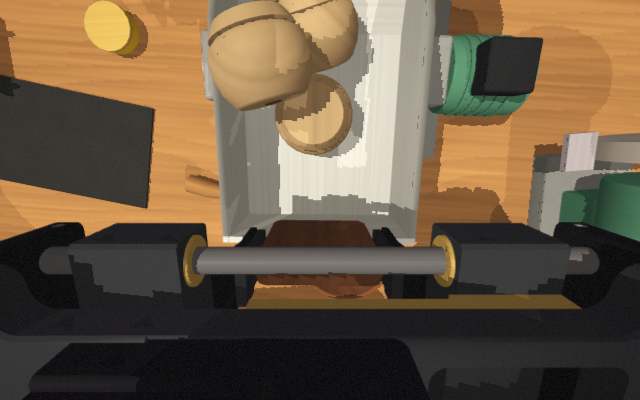

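View pics/s21.png

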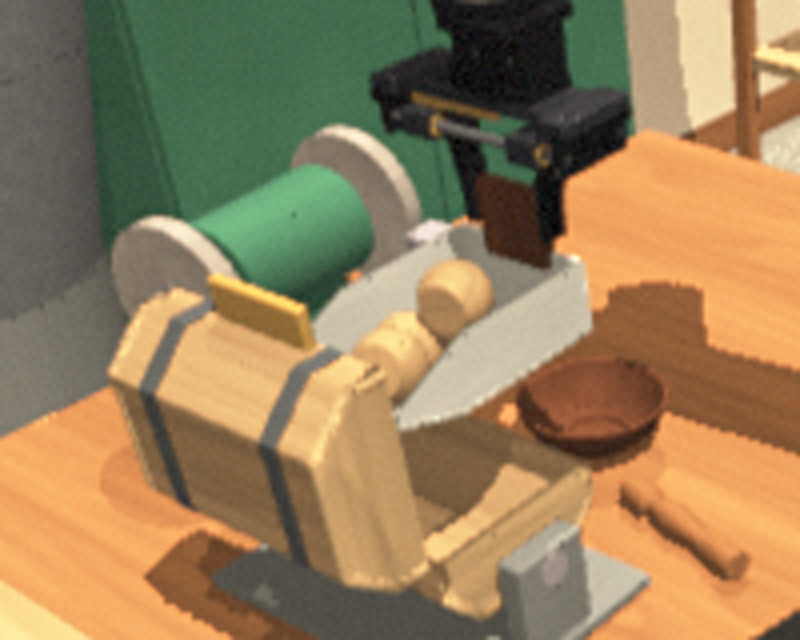

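Request:
servo_tool --steps '[0.03, 0, 0.004, 0, 0.01, 0.03, 0, 0.004, 0, 0.01]' --force 26

```text
time: 29.12
position: [0.4168, -0.299, 0.45]
tool_rot: [1.0, 0.028, 0.0, 0.0]
ft_force: [-0.7, -0.5, -6.2]
grip_width: 0.0639
```

```bash
python3 - <<'E'
from h import *
b=np.array([.545,-.291]); bx=np.array([.9983,.057])
goto(b-.13*bx,3.3,.286)
c=camera("side"); crop(c,120,60,320,220,4,"s22")
E
```

```text
pos [ 0.4168 -0.299   0.45  ] yaw 3.23 zg 0.286 -> shift [-0.0016 -0.0006 -0.    ] turn -0.0012 t 29.125 q6 [-0.84  0.32  1.65  0.    1.17  0.67] F [-0.66 -0.52 -6.24] M [ 0.04  0.28 -0.04] w 0.0639
```

View pics/s22.png

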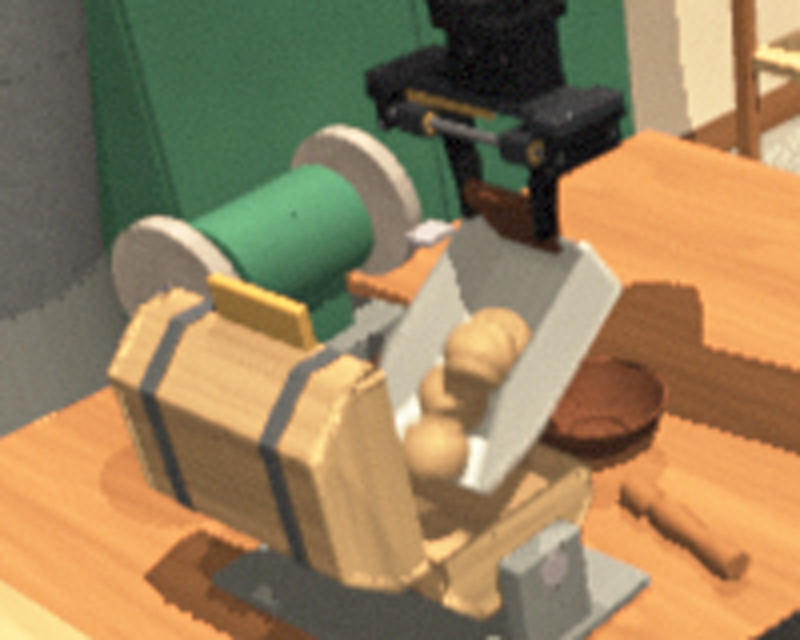

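Request:
servo_tool --steps '[0.03, 0.006, 0, 0, 0, 0.03, 0.012, 0, 0, 0, 0.03, 0.012, 0, 0, 0, 0.03, 0.012, 0, 0, 0]' --force 26

```text
time: 29.68
position: [0.4291, -0.2979, 0.4499]
tool_rot: [1.0, 0.029, 0.0, 0.0]
ft_force: [-0.5, -0.5, -3.3]
grip_width: 0.064
```

```bash
python3 - <<'E'
from h import *
b=np.array([.545,-.291]); bx=np.array([.9983,.057])
goto(b-.13*bx,3.3,.286)
c=camera("side"); crop(c,120,60,320,220,4,"s23")
t=camera("top"); crop(t,360,120,480,240,5,"t23")
E
```

```text
pos [ 0.4291 -0.2979  0.4499] yaw 3.27 zg 0.2859 -> shift [-0.0139 -0.0003 -0.0001] turn -0.0005 t 29.675 q6 [-0.82  0.33  1.63  0.    1.17  0.69] F [-0.45 -0.51 -3.32] M [-0.04  0.15 -0.01] w 0.064
```

View pics/s23.png

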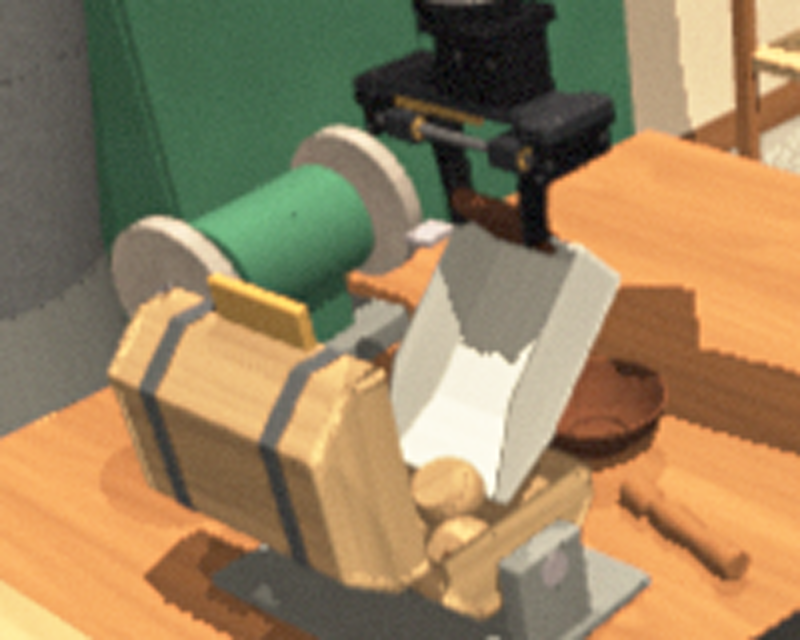

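View pics/t23.png

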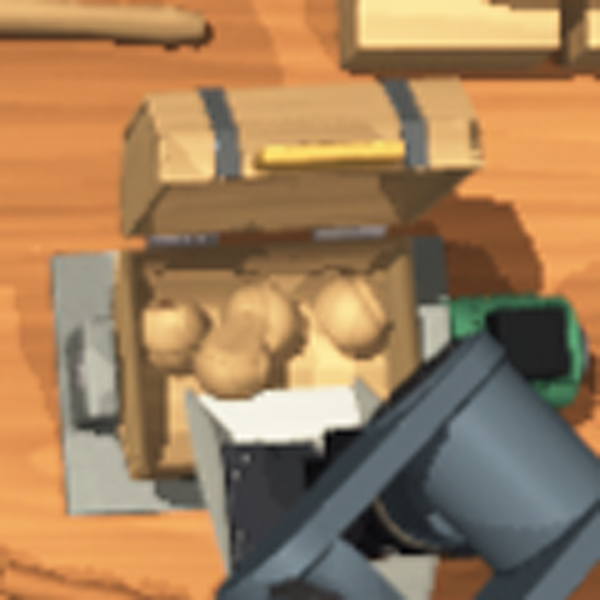

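Request:
servo_tool --steps '[0.03, 0, 0, -0.02, 0, 0.03, 0, 0, -0.05, 0, 0.03, 0, 0, -0.08, 0, 0.03, -0.02, 0, -0.1, 0, 0.03, -0.04, 0, -0.1, 0, 0.03, -0.04, 0, -0.1, 0]' --force 60

```text
time: 30.52
position: [0.3874, -0.2999, 0.5489]
tool_rot: [1.0, 0.027, -0.001, -0.001]
ft_force: [-0.2, 0.2, -3.6]
grip_width: 0.0638
```

```bash
python3 - <<'E'
from h import *
goto((.4425,.0956),81.4,.30)
c=camera("side"); crop(c,120,30,320,220,4,"s24")
t=camera("top"); crop(t,360,120,480,240,5,"t24")
E
```

```text
pos [ 0.3874 -0.2999  0.5489] yaw 3.15 zg 0.3849 -> shift [ 0.0768 -0.3917  0.0855] turn -1.3657 t 30.525 q6 [-0.89  0.19  1.55  0.    1.4   0.63] F [-0.21  0.21 -3.61] M [ 0.06 -0.01  0.03] w 0.0638
```

View pics/s24.png

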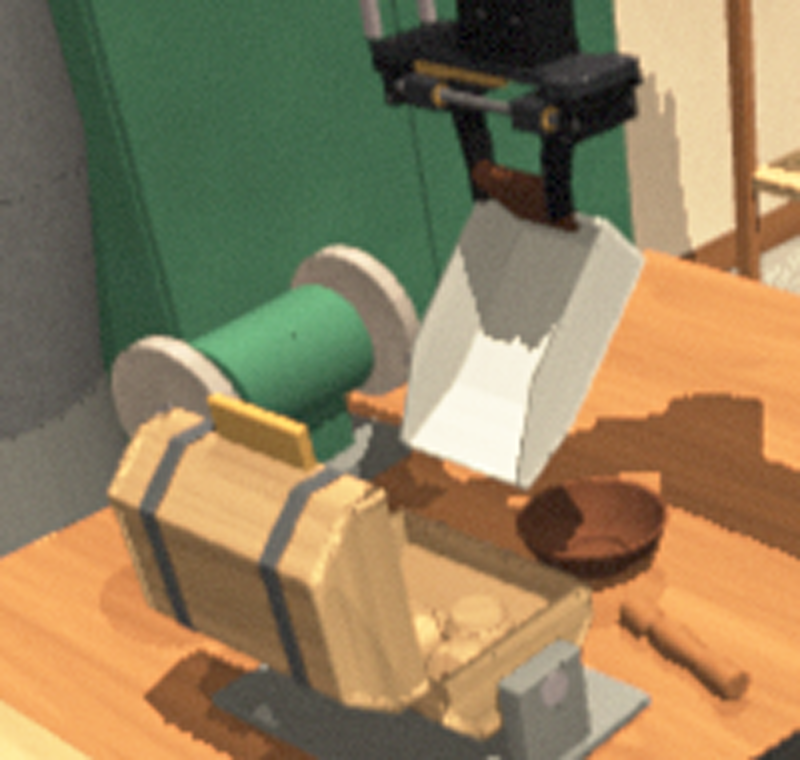

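View pics/t24.png

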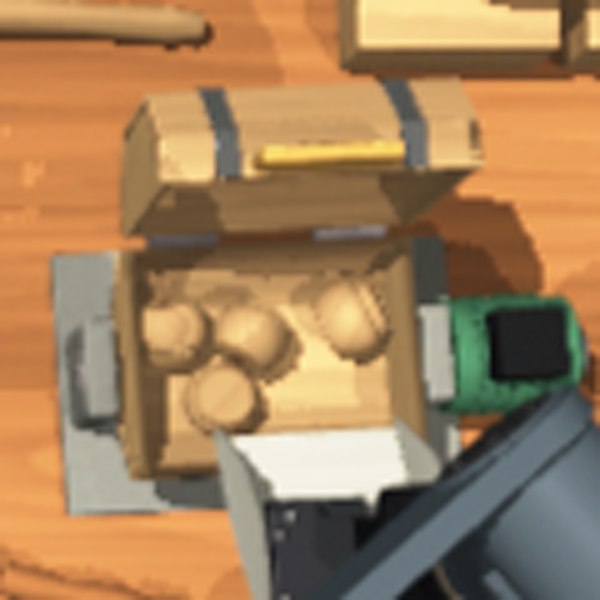

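Request:
servo_tool --steps '[0.03, 0.01, -0.03, 0.01, -0.1, 0.03, 0.02, -0.08, 0.02, -0.25, 0.03, 0.03, -0.13, 0.04, -0.42, 0.03, 0.04, -0.18, 0.05, -0.6, 0.03, 0.05, -0.23, 0.055, -0.78, 0.03, 0.06, -0.28, 0.055, -0.96, 0.03, 0.065, -0.32, 0.055, -1.12, 0.03, 0.07, -0.35, 0.055, -1.25, 0.03, 0.075, -0.38, 0.055, -1.33, 0.03, 0.077, -0.392, 0.055, -1.366, 0.03, 0.077, -0.392, 0.055, -1.366, 0.03, 0.077, -0.392, 0.055, -1.366]'

```text
time: 32.12
position: [0.4437, 0.0948, 0.4945]
tool_rot: [0.758, 0.652, -0.0, 0.0]
ft_force: [0.2, -0.4, -2.9]
grip_width: 0.0634
```

```bash
python3 - <<'E'
from h import *
goto((.4425,.0956),81.4,.22)
c=camera("side"); crop(c,240,60,440,240,4,"s25")
t=camera("top"); crop(t,230,130,390,270,4.5,"t25")
E
```

```text
pos [0.4437 0.0948 0.4945] yaw 81.45 zg 0.3305 -> shift [ 0.0007 -0.0012  0.1105] turn 0.0009 t 32.125 q6 [-0.04  0.18  1.72 -0.    1.24  0.11] F [ 0.24 -0.37 -2.87] M [ 0.01 -0.12  0.06] w 0.0634
```

View pics/s25.png

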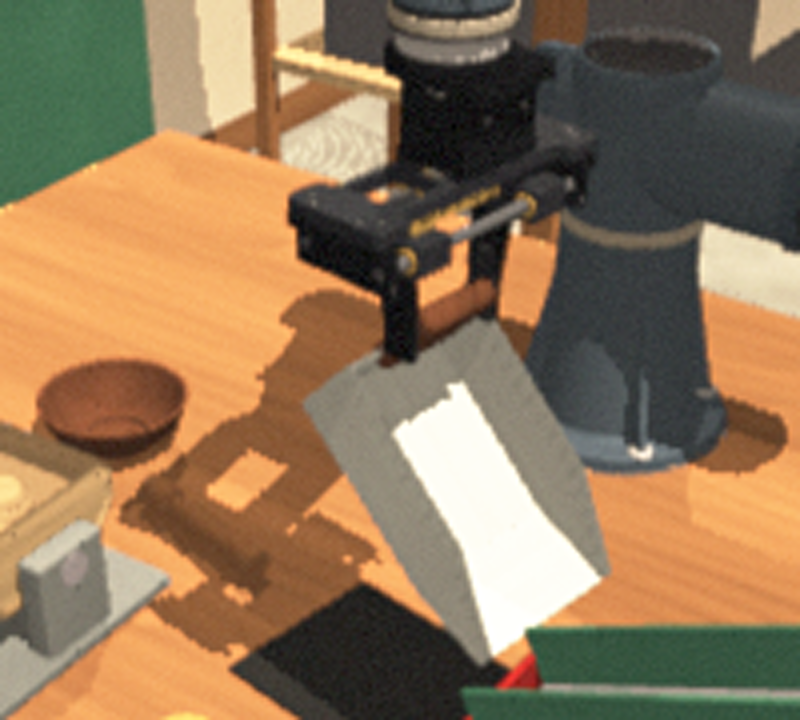

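View pics/t25.png

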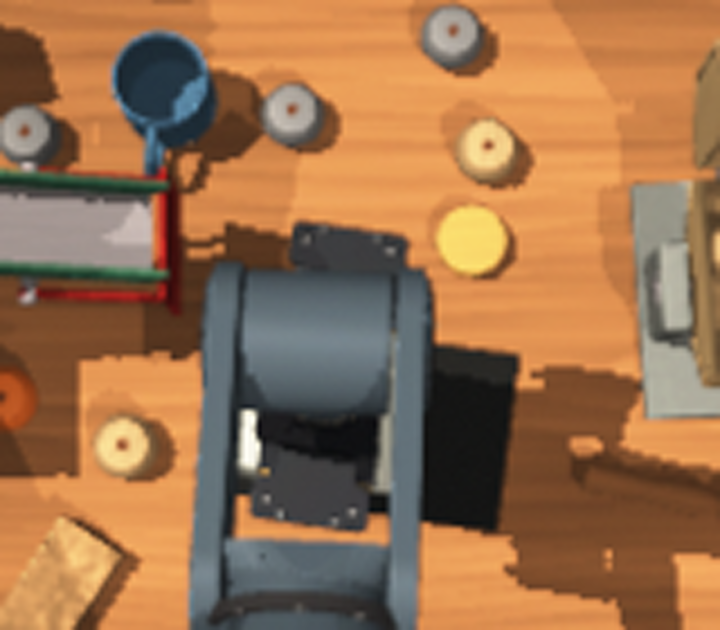

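Request:
servo_tool --steps '[0.03, 0.01, -0.001, 0.03, 0.001, 0.03, 0.019, -0.001, 0.06, 0.001, 0.03, 0.019, -0.001, 0.09, 0.001, 0.03, 0.019, -0.001, 0.103, 0.001, 0.03, 0.019, -0.001, 0.103, 0.001]'

```text
time: 32.85
position: [0.4455, 0.1139, 0.3914]
tool_rot: [0.758, 0.652, -0.001, -0.0]
ft_force: [-0.5, 0.4, -2.6]
grip_width: 0.0635
```

Request:
servo_tool --steps '[0.03, -0.018, 0, 0.008, 0, 0.03, -0.035, 0, 0.016, 0, 0.03, -0.05, 0, 0.025, 0, 0.03, -0.065, 0, 0.034, 0, 0.03, -0.078, 0, 0.045, 0, 0.03, -0.091, 0, 0.057, 0, 0.03, -0.103, 0, 0.071, 0, 0.03, -0.114, 0, 0.086, 0, 0.03, -0.128, 0, 0.107, 0, 0.03, -0.138, 0, 0.124, 0, 0.03, -0.141, 0, 0.131, 0, 0.03, -0.141, 0, 0.131, 0]' --force 8

```text
time: 34.35
position: [0.4246, -0.0253, 0.2605]
tool_rot: [0.758, 0.652, 0.0, -0.0]
ft_force: [0.9, -0.0, -1.9]
grip_width: 0.0642
```

```bash
python3 - <<'E'
from h import *
goto((.4243,-.025),81.4,.095)
c=camera("side"); crop(c,220,120,400,275,4.4,"s26")
t=camera("top"); crop(t,230,150,370,260,5.5,"t26")
E
```

```text
pos [ 0.4246 -0.0253  0.2605] yaw 81.41 zg 0.0965 -> shift [ 0.0003 -0.0004  0.0015] turn 0.0002 t 34.35 q6 [-0.32  0.54  2.05  0.    0.55 -0.17] F [ 0.92 -0.   -1.92] M [-0.17 -0.1  -0.05] w 0.0642
```

View pics/s26.png

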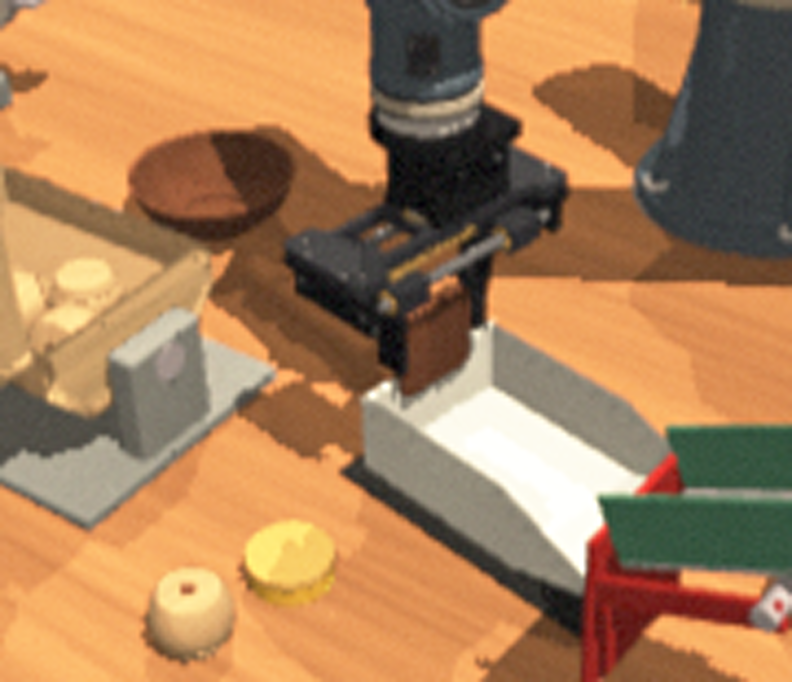

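View pics/t26.png

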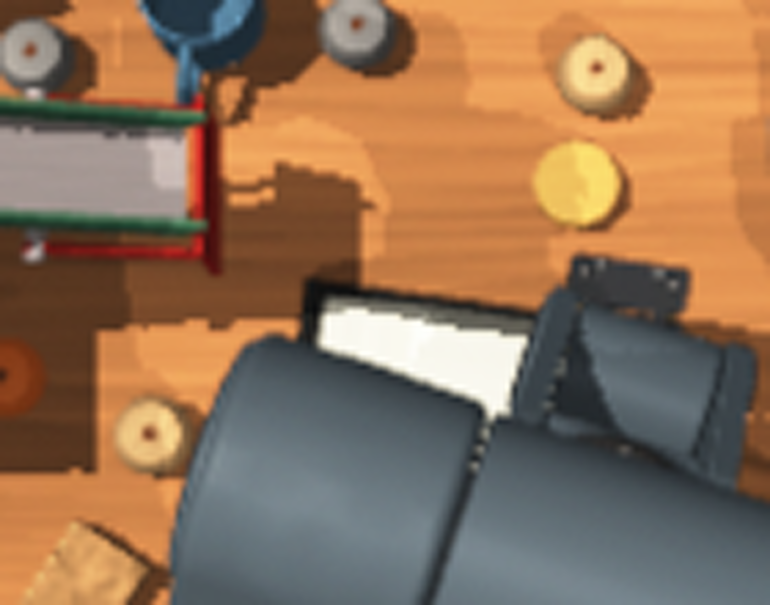

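Request:
servo_tool --steps '[0.03, 0, 0, 0.003, 0, 0.03, 0, 0, 0.004, 0, 0.03, 0, 0, 0.004, 0, 0.087, 0, 0, 0.004, 0, 0.087, 0, 0, 0.004, 0, 0.087, 0, 0, 0.004, 0, 0.087, 0, 0, 0.004, 0, 0.087, 0, 0, -0.05, 0, 0.087, 0, 0, -0.1, 0, 0.087, 0, 0, -0.12, 0]'

```text
time: 35.7
position: [0.4248, -0.0251, 0.3831]
tool_rot: [0.758, 0.653, 0.001, 0.002]
ft_force: [-0.3, -0.1, -0.9]
grip_width: 0.0873
```

```bash
python3 - <<'E'
from h import *
goto((.4204,.2767),81.4,.15)
t=camera("top"); crop(t,230,150,370,260,5.5,"t27")
E
```

```text
pos [ 0.4248 -0.0251  0.3831] yaw 81.47 zg 0.2191 -> shift [ 0.2978 -0.0494  0.0687] turn 0.0012 t 35.7 q6 [-0.32  0.29  1.94  0.    0.91 -0.17] F [-0.26 -0.09 -0.91] M [-0.06 -0.11  0.03] w 0.0873
```

View pics/t27.png

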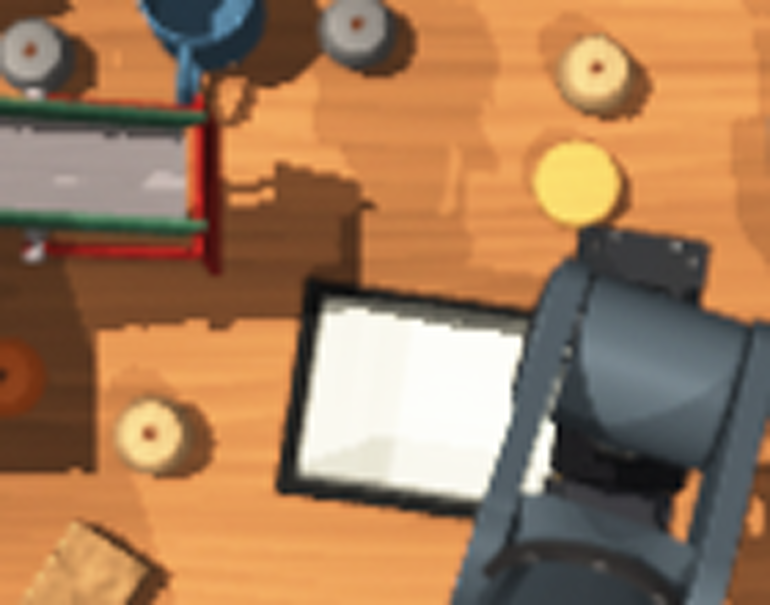

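```bash
python3 - <<'E'
from h import *
t=camera("top")
# measure foot & block
for n,q in [("foot top hole",(149/5.5+229.5,433/5.5+149.5)),("foot1 hole",(596/5.5+229.5,68/5.5+149.5))]: print(n,onz(t,*q,.042))
hsv=cv2.cvtColor(t["pixels"],cv2.COLOR_BGR2HSV)
pts=[]
for yaw in (0,30,60,-30):
    for s in (-1,1):
        a=np.radians(yaw+90); 
        for r in (.044,.0585): pts.append(proj(t,(.4204+s*r*np.cos(a),.2767+s*r*np.sin(a),.0)))
crop(t,200,200,320,290,6,"t28",pts)
E
```

```text
foot top hole [0.42088022 0.27652626 0.042     ]
foot1 hole [ 0.66851776 -0.02504008  0.042     ]
```

View pics/t28.png

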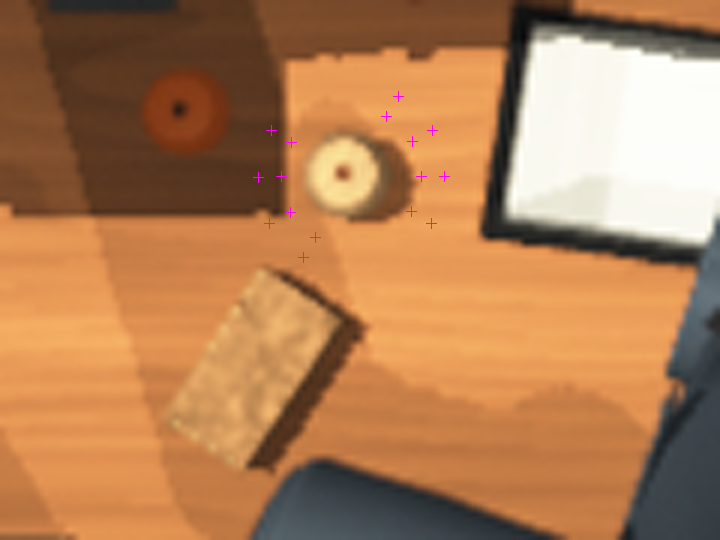

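```bash
python3 - <<'E'
from h import *
goto((.4209,.2765),0,.12)
t=camera("top")
for q in [(340,400),(330,385),(290,320)]: print(onz(t,q[0]/5+359.5,q[1]/5+119.5,.08))
E
```

```text
pos [ 0.4249 -0.0251  0.3827] yaw 81.47 zg 0.2187 -> shift [ 0.2978 -0.0493  0.0982] turn 1.4219 t 35.8 q6 [-0.32  0.3   1.94  0.    0.9  -0.17] F [ 0.3  -0.95 -0.35] M [-0.02 -0.08 -0.03] w 0.0873
[ 0.52075801 -0.34584667  0.08      ]
[ 0.53172048 -0.33899746  0.08      ]
[ 0.57943866 -0.31159786  0.08      ]
```

Request:
servo_tool --steps '[0.087, 0.05, -0.01, 0, 0.15, 0.087, 0.11, -0.02, 0, 0.33, 0.087, 0.17, -0.03, 0.0, 0.51, 0.087, 0.23, -0.04, 0.0, 0.69, 0.087, 0.28, -0.049, 0.02, 0.87, 0.087, 0.298, -0.049, 0.04, 1.05, 0.087, 0.298, -0.049, 0.06, 1.23, 0.087, 0.298, -0.049, 0.08, 1.4, 0.087, 0.298, -0.049, 0.098, 1.422, 0.087, 0.298, -0.049, 0.098, 1.422]'

```text
time: 37.1
position: [0.4191, 0.2765, 0.28]
tool_rot: [1.0, 0.0, -0.003, 0.001]
ft_force: [0.5, 0.5, -0.9]
grip_width: 0.0866
```

```bash
python3 - <<'E'
from h import *
goto((.4209,.2765),0,.024)
c=camera("wrist"); cv2.imwrite("pics/w29.png",c["pixels"])
E
```

```text
pos [0.4191 0.2765 0.28  ] yaw 0.05 zg 0.116 -> shift [ 0.0024 -0.0002  0.092 ] turn 0.0008 t 37.1 q6 [ 0.36  0.56  1.85 -0.    0.74  1.93] F [ 0.47  0.54 -0.87] M [ 0.04  0.01 -0.01] w 0.0866
```

View pics/w29.png

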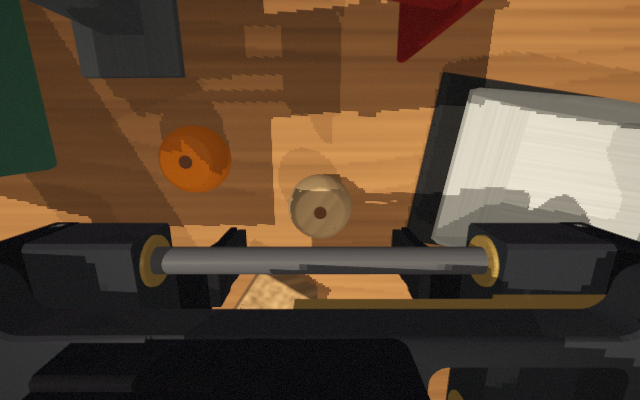

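Request:
servo_tool --steps '[0.087, 0.002, 0, 0.03, 0, 0.087, 0.002, 0, 0.06, 0, 0.087, 0.002, 0, 0.082, 0, 0.087, 0.002, 0, 0.092, 0, 0.087, 0.002, 0, 0.092, 0, 0.03, 0.002, 0, 0.092, 0, 0.03, 0.002, 0, 0.092, 0, 0.03, 0.002, 0, 0.092, 0, 0.03, 0.002, 0, 0.092, 0, 0.03, 0.002, 0, 0.06, 0, 0.03, 0.002, 0, 0.0, 0, 0.03, 0.002, 0, -0.06, 0]' --force 20

```text
time: 38.65
position: [0.4219, 0.2768, 0.3439]
tool_rot: [1.0, -0.0, -0.001, 0.0]
ft_force: [1.1, 0.5, -1.5]
grip_width: 0.0528
```

```bash
python3 - <<'E'
from h import *
goto((.522,-.345),0,.19)
c=camera("wrist"); cv2.imwrite("pics/w30.png",c["pixels"])
E
```

```text
pos [0.4219 0.2768 0.3439] yaw -0.02 zg 0.1799 -> shift [ 0.1003  0.6218 -0.0099] turn -0.0003 t 38.65 q6 [0.36 0.46 1.79 0.   0.89 1.93] F [ 1.14  0.49 -1.53] M [ 0.02 -0.03  0.01] w 0.0528
```

View pics/w30.png

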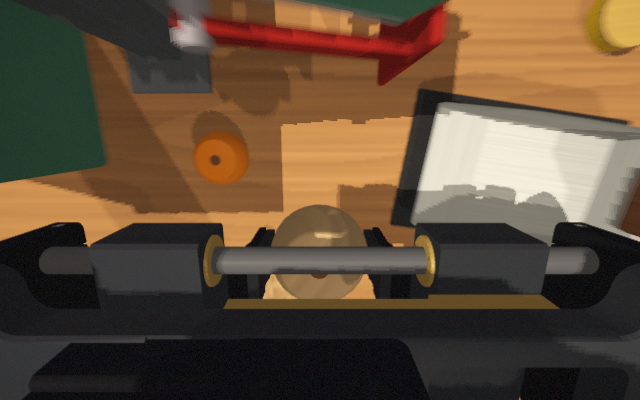

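Request:
servo_tool --steps '[0.03, 0, 0.04, -0.02, 0, 0.03, 0, 0.1, -0.04, 0, 0.03, 0, 0.16, -0.04, 0, 0.03, 0.01, 0.22, -0.04, 0, 0.03, 0.02, 0.28, -0.04, 0, 0.03, 0.04, 0.34, -0.04, 0, 0.03, 0.06, 0.4, -0.04, 0, 0.03, 0.08, 0.46, -0.04, 0, 0.03, 0.09, 0.52, -0.04, 0, 0.03, 0.1, 0.58, -0.04, 0, 0.03, 0.1, 0.622, -0.04, 0, 0.03, 0.1, 0.622, -0.04, 0]'

```text
time: 40.2
position: [0.5216, -0.3484, 0.382]
tool_rot: [1.0, -0.002, 0.0, 0.001]
ft_force: [0.3, 1.3, 0.2]
grip_width: 0.0527
```

```bash
python3 - <<'E'
from h import *
goto((.522,-.345),0,.125)
c=camera("wrist"); cv2.imwrite("pics/w31.png",c["pixels"])
t=camera("top"); crop(t,230,120,480,270,3.2,"t31")
E
```

```text
pos [ 0.5216 -0.3484  0.382 ] yaw -0.25 zg 0.218 -> shift [ 0.0003 -0.0035  0.093 ] turn -0.0043 t 40.2 q6 [-0.77  0.56  1.45 -0.    1.13  0.81] F [0.28 1.35 0.19] M [ 0.06 -0.01  0.03] w 0.0527
```

View pics/w31.png

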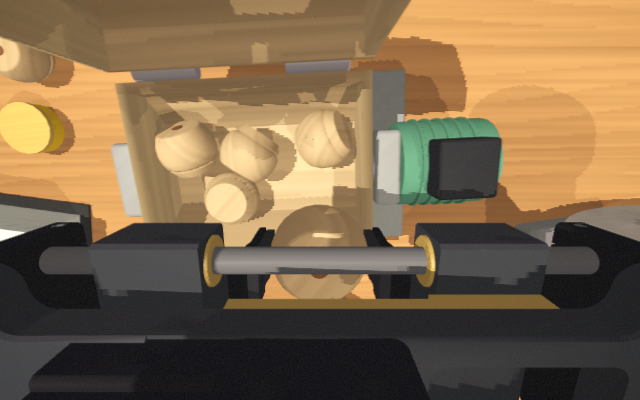

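View pics/t31.png

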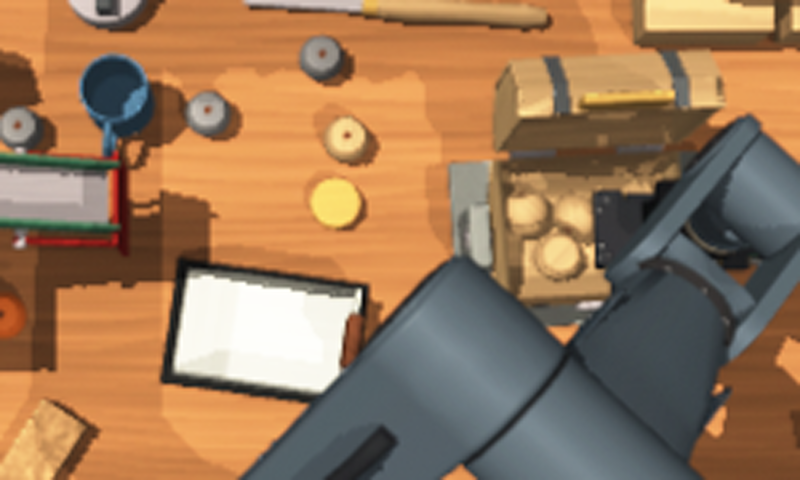

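Request:
servo_tool --steps '[0.03, 0.004, -0.008, 0.03, 0, 0.03, 0.008, -0.008, 0.06, 0, 0.03, 0.008, -0.008, 0.078, 0, 0.03, 0.008, -0.008, 0.078, 0, 0.07, 0.008, -0.008, 0.078, 0, 0.07, 0.008, -0.008, 0.078, 0, 0.07, 0.008, -0.008, 0.078, 0, 0.07, 0.008, -0.008, 0.04, 0, 0.07, 0.008, -0.008, 0, 0, 0.07, 0.008, -0.008, -0.03, 0]'

```text
time: 41.55
position: [0.5301, -0.3373, 0.4151]
tool_rot: [1.0, -0.0, 0.001, 0.001]
ft_force: [0.5, 0.4, 0.3]
grip_width: 0.0697
```

```bash
python3 - <<'E'
from h import *
goto((.669,-.025),0,.13)
c=camera("wrist"); cv2.imwrite("pics/w32.png",c["pixels"])
t=camera("top"); crop(t,230,120,480,270,3.2,"t32")
E
```

```text
pos [ 0.5301 -0.3373  0.4151] yaw -0.03 zg 0.2511 -> shift [ 0.1385 -0.3126  0.1208] turn -0.0005 t 41.55 q6 [-0.74  0.52  1.41  0.    1.2   0.83] F [0.54 0.41 0.27] M [ 0.04 -0.03 -0.01] w 0.0697
```

View pics/w32.png

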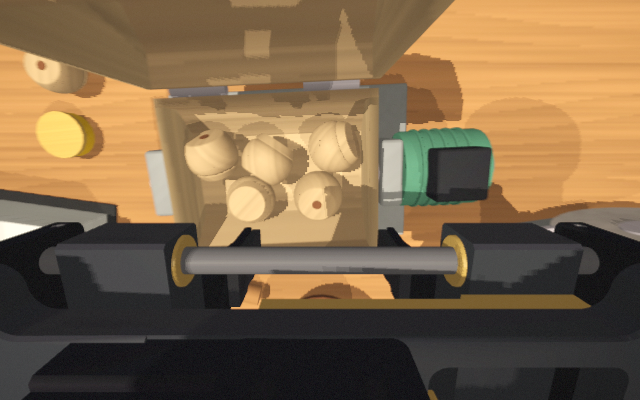

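View pics/t32.png

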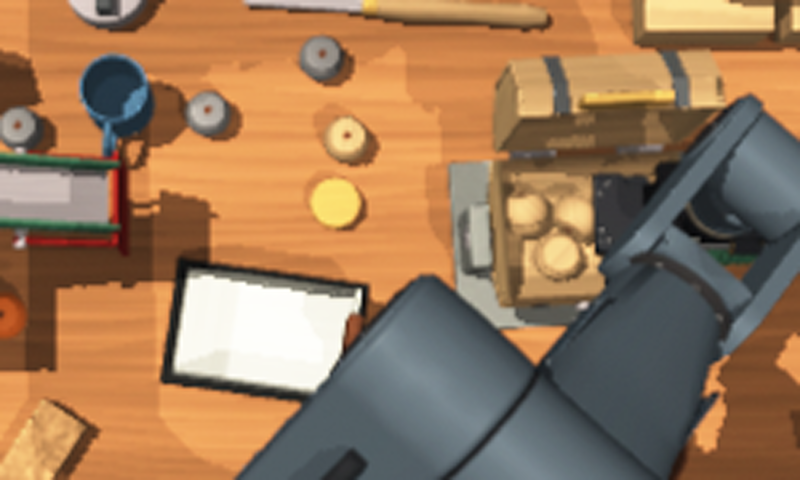

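Request:
servo_tool --steps '[0.087, 0, -0.05, 0, 0, 0.087, 0, -0.11, 0, 0, 0.087, 0, -0.17, 0, 0, 0.087, 0, -0.23, 0, 0, 0.087, 0, -0.29, 0, 0, 0.087, 0.03, -0.313, 0.0, 0, 0.087, 0.08, -0.313, 0.03, 0, 0.087, 0.12, -0.313, 0.07, 0, 0.087, 0.139, -0.313, 0.1, 0, 0.087, 0.139, -0.313, 0.121, 0, 0.087, 0.139, -0.313, 0.121, 0]'

```text
time: 43.02
position: [0.668, -0.0239, 0.2883]
tool_rot: [1.0, -0.0, -0.003, -0.001]
ft_force: [-1.0, 0.3, -0.1]
grip_width: 0.0867
```

```bash
python3 - <<'E'
from h import *
goto((.669,-.025),0,.024)
c=camera("wrist"); cv2.imwrite("pics/w33.png",c["pixels"])
E
```

```text
pos [ 0.668  -0.0239  0.2883] yaw -0.01 zg 0.1243 -> shift [0.0017 0.0012 0.1003] turn -0.0002 t 43.025 q6 [-0.2   0.72  1.41 -0.    1.02  1.37] F [-0.97  0.3  -0.13] M [ 0.01  0.04 -0.04] w 0.0867
```

View pics/w33.png

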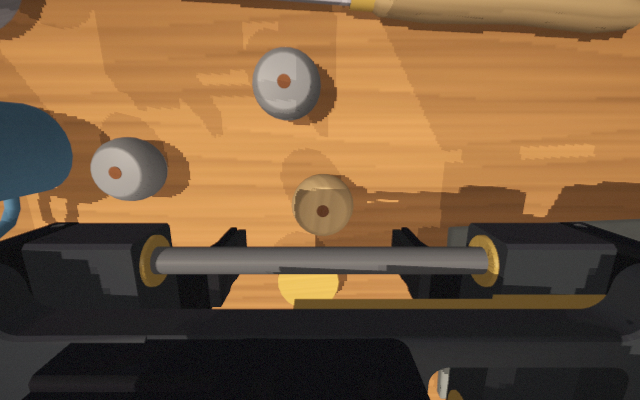

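Request:
servo_tool --steps '[0.087, 0.002, 0.001, 0.03, 0, 0.087, 0.002, 0.001, 0.06, 0, 0.087, 0.002, 0.001, 0.09, 0, 0.087, 0.002, 0.001, 0.1, 0, 0.087, 0.002, 0.001, 0.1, 0, 0.03, 0.002, 0.001, 0.1, 0, 0.03, 0.002, 0.001, 0.1, 0, 0.03, 0.002, 0.001, 0.1, 0, 0.03, 0.002, 0.001, 0.1, 0, 0.03, 0.002, 0.001, 0.06, 0, 0.03, 0.002, 0.001, 0.0, 0, 0.03, 0.002, 0.001, -0.06, 0]' --force 20

```text
time: 44.58
position: [0.6709, -0.0251, 0.3528]
tool_rot: [1.0, -0.0, -0.001, -0.0]
ft_force: [0.2, 0.8, -0.8]
grip_width: 0.0527
```

Request:
servo_tool --steps '[0.03, -0.02, 0, -0.03, 0, 0.03, -0.06, 0, -0.06, 0, 0.03, -0.11, 0.02, -0.06, 0, 0.03, -0.14, 0.06, -0.06, 0, 0.03, -0.145, 0.12, -0.06, 0, 0.03, -0.145, 0.18, -0.06, 0, 0.03, -0.145, 0.22, -0.06, 0, 0.03, -0.145, 0.25, -0.06, 0, 0.03, -0.145, 0.25, -0.06, 0]'

```text
time: 45.7
position: [0.5258, -0.2772, 0.4115]
tool_rot: [1.0, -0.002, 0.0, 0.0]
ft_force: [-0.5, 0.6, -0.9]
grip_width: 0.0527
```

```bash
python3 - <<'E'
from h import *
goto((.53,-.29),0,.14)
c=camera("wrist"); cv2.imwrite("pics/w34.png",c["pixels"])
E
```

```text
pos [ 0.5258 -0.2772  0.4115] yaw -0.2 zg 0.2475 -> shift [0.0042 0.0127 0.1075] turn -0.0034 t 45.7 q6 [-0.67  0.48  1.5  -0.    1.16  0.9 ] F [-0.49  0.57 -0.91] M [ 0.02 -0.01  0.  ] w 0.0527
```

View pics/w34.png

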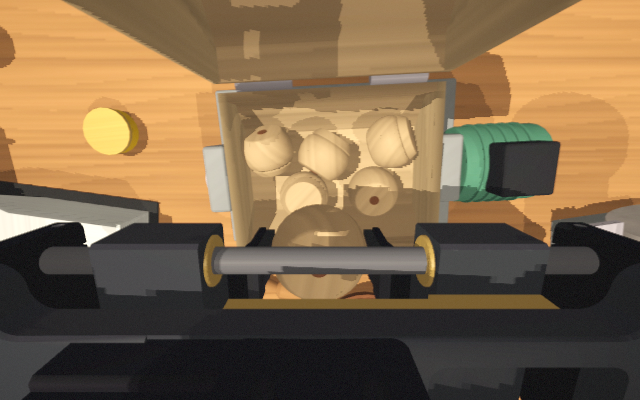

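```bash
python3 - <<'E'
from h import *
c=camera("wrist")
for q in [(307,195),(375,190),(327,153),(268,148),(391,138)]: print(onz(c,*q,.08))
goto((.505,-.226),0,.14)
E
```

```text
[ 0.52438233 -0.26388806  0.08      ]
[ 0.52985132 -0.33871224  0.08      ]
[ 0.57013092 -0.2857635   0.08      ]
[ 0.57551402 -0.2231069   0.08      ]
[ 0.58556306 -0.35303458  0.08      ]
pos [ 0.5258 -0.2746  0.4114] yaw -0.04 zg 0.2474 -> shift [-0.0207 -0.0484  0.1075] turn -0.0007 t 45.8 q6 [-0.67  0.48  1.51  0.    1.16  0.9 ] F [-0.11  0.51 -0.22] M [ 0.02 -0.03  0.04] w 0.0523
```

Request:
servo_tool --steps '[0.03, -0.012, -0.03, 0.02, 0, 0.03, -0.022, -0.05, 0.05, 0, 0.03, -0.022, -0.05, 0.08, 0, 0.03, -0.022, -0.05, 0.105, 0, 0.03, -0.022, -0.05, 0.105, 0, 0.068, -0.022, -0.05, 0.105, 0, 0.068, -0.022, -0.05, 0.105, 0, 0.068, -0.022, -0.05, 0.105, 0, 0.068, -0.022, -0.05, 0.07, 0, 0.068, -0.022, -0.05, 0.0, 0, 0.068, -0.06, -0.05, -0.05, 0, 0.068, -0.08, -0.05, -0.05, 0]'

```text
time: 47.3
position: [0.4458, -0.2253, 0.4664]
tool_rot: [1.0, -0.0, 0.004, 0.003]
ft_force: [-0.6, -0.4, -0.6]
grip_width: 0.0679
```

```bash
python3 - <<'E'
from h import *
goto((.53,-.29),0,.14)
c=camera("wrist"); cv2.imwrite("pics/w35.png",c["pixels"])
c=camera("side"); crop(c,120,60,320,220,4,"s35")
t=camera("top"); cv2.imwrite("pics/t35.png",t["pixels"])
E
```

```text
pos [ 0.4458 -0.2253  0.4664] yaw -0.0 zg 0.3024 -> shift [0.083  0.0636 0.1635] turn -0.0001 t 47.3 q6 [-0.69  0.28  1.66 -0.    1.19  0.88] F [-0.56 -0.37 -0.59] M [-0.03  0.08  0.05] w 0.0679
```

View pics/w35.png

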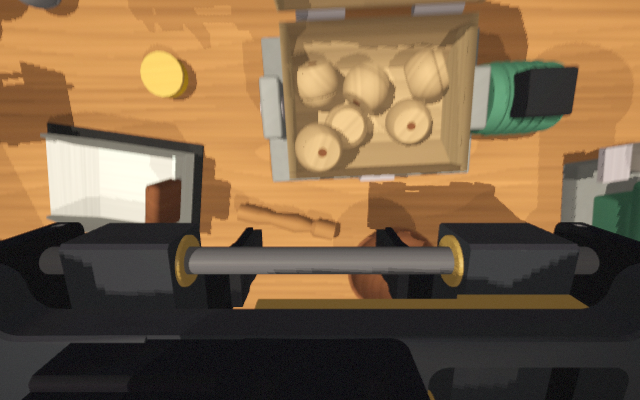

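View pics/s35.png

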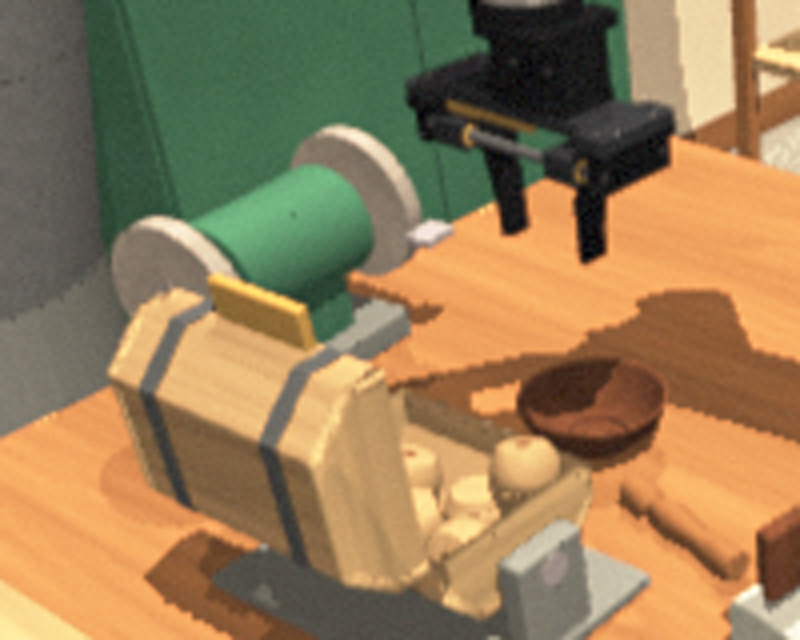

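View pics/t35.png

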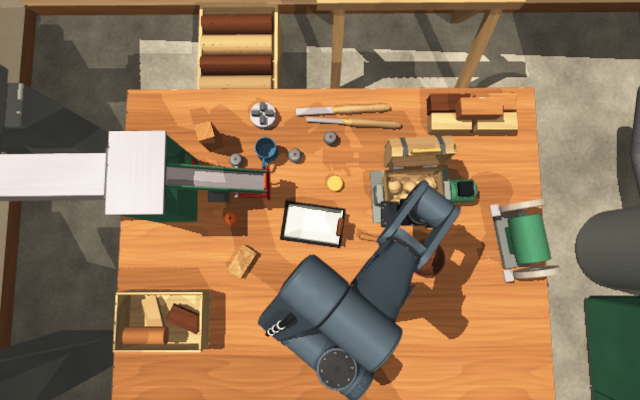

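```bash
python3 - <<'E'
from h import *
c=camera("wrist"); s=camera("side")
crop(c,260,0,500,200,3.3,"w36")
print(onz(c,320,150,.12),onz(c,320,150,.1))
# hole triangulation: side crop (524,443) /4
print(tri(c,(322,153),s,(524/4+119.5,445/4+59.5)))
print([onz(c,*q,.115) for q in [(293,181),(466,172),(478,10),(283,20)]])
E
```

```text
[ 0.49293742 -0.22825538  0.12      ] [ 0.49176786 -0.22835637  0.1       ]
(array([ 0.49087421, -0.23051878,  0.13363438]), np.float64(0.0006935170141211951))
[array([ 0.4576257, -0.1972348,  0.115    ]), array([ 0.46762904, -0.39482143,  0.115     ]), array([ 0.63086208, -0.38710342,  0.115     ]), array([ 0.62222135, -0.19093867,  0.115     ])]
```

View pics/w36.png

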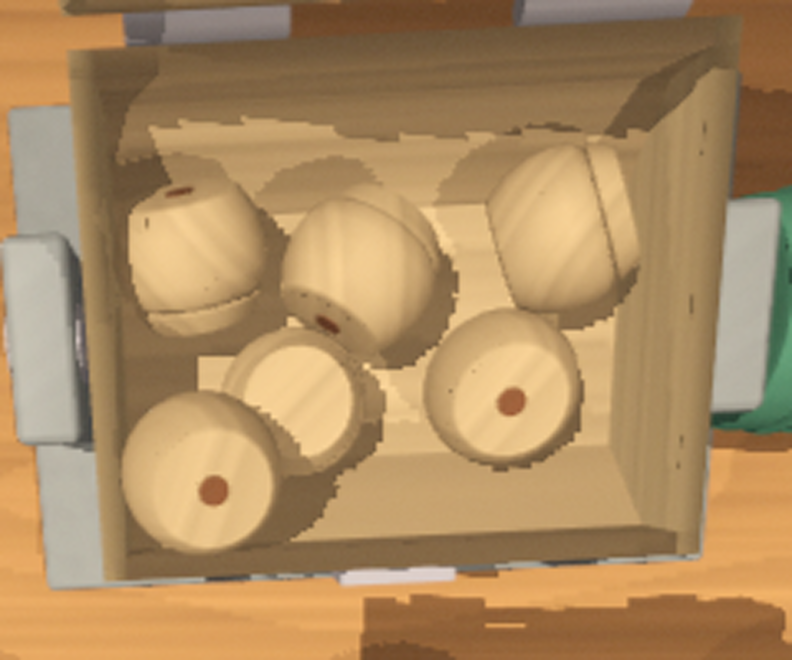

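```bash
python3 - <<'E'
from h import *
goto((.492,-.17),0,.138)
E
```

```text
pos [ 0.4463 -0.2251  0.4617] yaw -0.03 zg 0.2977 -> shift [ 0.0455 -0.0551  0.1597] turn -0.0006 t 47.55 q6 [-0.69  0.29  1.67  0.    1.19  0.88] F [-0.46 -0.41 -1.62] M [-0.01 -0.06  0.03] w 0.0681
```

Request:
servo_tool --steps '[0.0, 0.02, -0.03, 0.02, 0, 0.0, 0.045, -0.055, 0.06, 0, 0.0, 0.045, -0.055, 0.1, 0, 0.0, 0.045, -0.055, 0.14, 0, 0.0, 0.045, -0.055, 0.159, 0, 0.0, 0.045, -0.055, 0.159, 0, 0.0, 0.045, -0.035, 0.159, 0, 0.0, 0.045, -0.02, 0.159, 0, 0.0, 0.046, -0.01, 0.159, 0, 0.0, 0.048, 0.0, 0.159, 0, 0.0, 0.05, 0.01, 0.159, 0, 0.0, 0.05, 0.01, 0.159, 0]'

```text
time: 49.05
position: [0.4964, -0.2361, 0.3031]
tool_rot: [1.0, -0.0, 0.001, 0.001]
ft_force: [0.7, 0.3, -0.1]
grip_width: 0.0004
```

```bash
python3 - <<'E'
from h import *
goto((.492,-.17),0,.138)
c=camera("wrist"); cv2.imwrite("pics/w37.png",c["pixels"])
s=camera("side"); crop(s,120,60,320,220,4,"s37")
E
```

```text
pos [ 0.4964 -0.2361  0.3031] yaw -0.03 zg 0.1391 -> shift [-0.0045 -0.0661  0.001 ] turn -0.0006 t 49.05 q6 [-0.65  0.57  1.72 -0.    0.85  0.92] F [ 0.72  0.34 -0.09] M [ 0.11 -0.02  0.02] w 0.0004
```

View pics/s37.png

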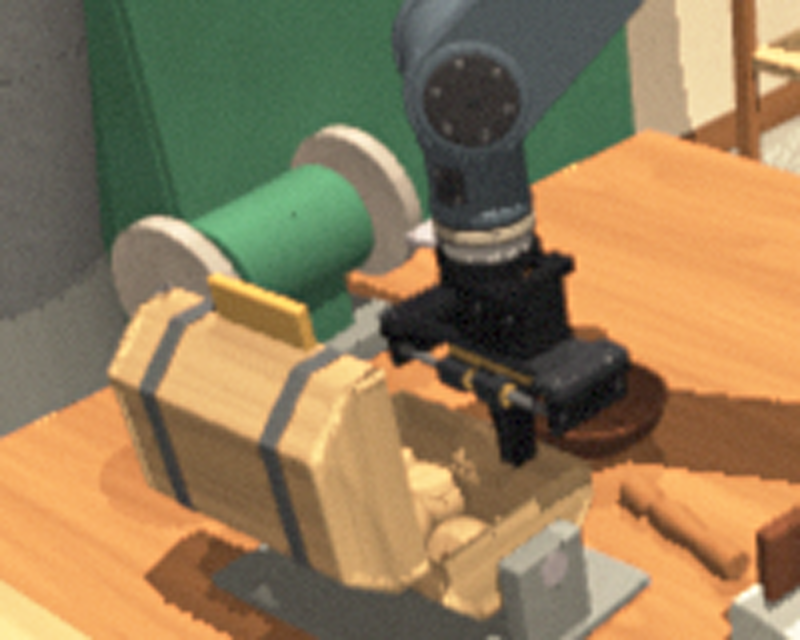

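View pics/w37.png

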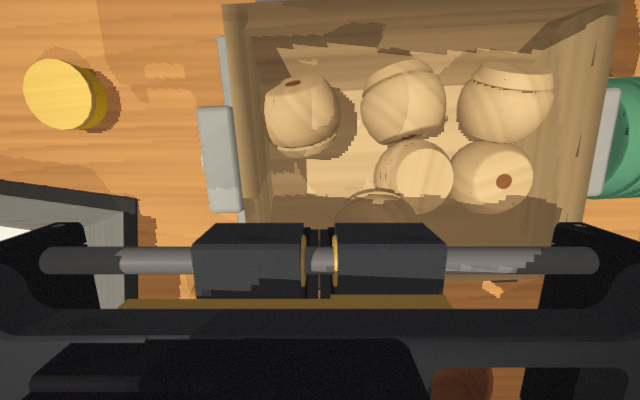

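Request:
servo_tool --steps '[0.0, 0, 0, -0.04, 0, 0.0, -0.02, 0, -0.1, 0, 0.0, -0.05, 0, -0.16, 0, 0.0, -0.06, 0, -0.17, 0, 0.0, -0.06, 0, -0.17, 0]'

```text
time: 49.78
position: [0.4353, -0.2349, 0.4733]
tool_rot: [1.0, -0.001, 0.0, 0.001]
ft_force: [-0.4, -0.5, -0.8]
grip_width: 0.0003
```

```bash
python3 - <<'E'
from h import *
goto((.492,-.17),0,.138)
c=camera("wrist"); crop(c,260,0,560,250,2.6,"w38")
s=camera("side"); crop(s,120,60,320,220,4,"s38")
E
```

```text
pos [ 0.4353 -0.2349  0.4733] yaw -0.06 zg 0.3093 -> shift [ 0.0564 -0.0651  0.1713] turn -0.001 t 49.775 q6 [-0.72  0.27  1.66 -0.    1.21  0.85] F [-0.37 -0.51 -0.8 ] M [-0.01 -0.01  0.  ] w 0.0003
```

View pics/w38.png

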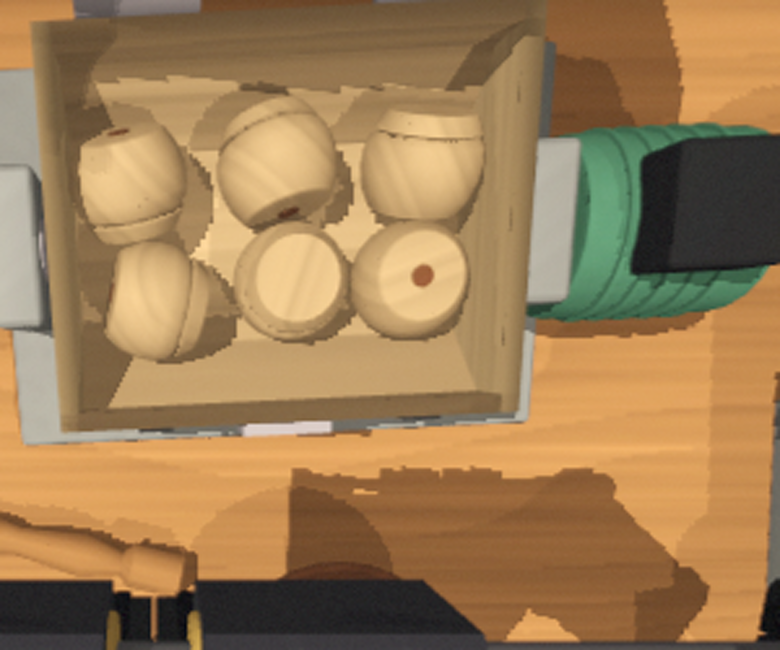

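View pics/s38.png

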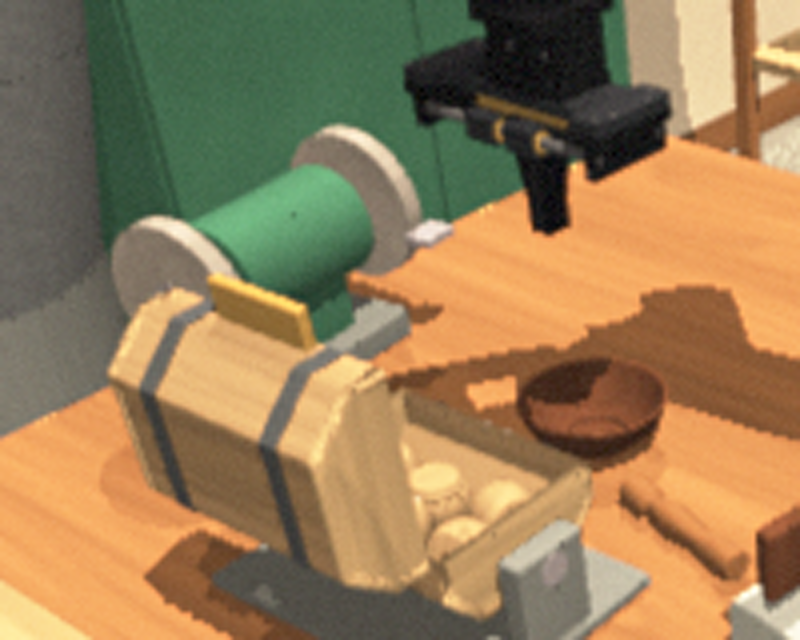

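```bash
python3 - <<'E'
from h import *
b=np.array([.545,-.291]); bx=np.array([.9983,.057])
goto(b+.145*bx,3.3,.375)
E
```

```text
pos [ 0.4359 -0.2349  0.4712] yaw -0.02 zg 0.3072 -> shift [ 0.2537  0.0476 -0.0684] turn -0.058 t 49.875 q6 [-0.72  0.27  1.66  0.    1.21  0.85] F [ 0.14  0.51 -0.37] M [ 0.01 -0.05 -0.  ] w 0.0003
```

Request:
servo_tool --steps '[0.0, 0, 0.02, -0.04, -0.02, 0.0, 0.0, 0.04, -0.068, -0.058, 0.0, 0.05, 0.048, -0.068, -0.058, 0.0, 0.1, 0.048, -0.068, -0.058, 0.0, 0.15, 0.048, -0.068, -0.058, 0.0, 0.2, 0.048, -0.068, -0.058, 0.0, 0.24, 0.048, -0.068, -0.058, 0.0, 0.254, 0.048, -0.068, -0.058, 0.0, 0.254, 0.048, -0.068, -0.058]'

```text
time: 51.0
position: [0.6919, -0.2828, 0.536]
tool_rot: [1.0, 0.03, -0.003, -0.002]
ft_force: [0.1, 0.1, 0.2]
grip_width: 0.0008
```

```bash
python3 - <<'E'
from h import *
b=np.array([.545,-.291]); bx=np.array([.9983,.057])
goto(b+.145*bx,3.3,.31)
s=camera("side"); crop(s,100,20,300,180,4,"s39")
E
```

```text
pos [ 0.6919 -0.2828  0.536 ] yaw 3.4 zg 0.372 -> shift [-0.0018 -0.      0.062 ] turn 0.0017 t 51.0 q6 [-0.54  0.62  0.89 -0.    1.63  0.97] F [0.13 0.07 0.2 ] M [ 0.01  0.05 -0.02] w 0.0008
```

View pics/s39.png

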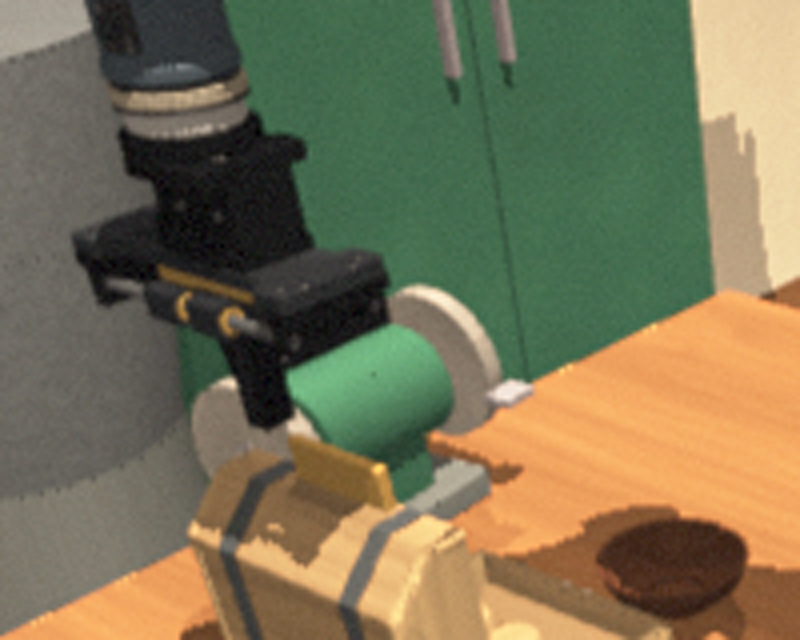

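Request:
servo_tool --steps '[0.0, 0, 0, 0.03, 0, 0.0, 0, 0, 0.055, 0, 0.0, 0, 0, 0.06, 0, 0.0, 0, 0, 0.06, 0]'

```text
time: 51.55
position: [0.6898, -0.2833, 0.4808]
tool_rot: [1.0, 0.029, -0.0, -0.0]
ft_force: [-0.8, 0.3, 0.6]
grip_width: 0.0006
```

Request:
servo_tool --steps '[0.0, -0.02, 0, -0.002, 0, 0.0, -0.037, 0, -0.004, 0, 0.0, -0.053, 0, -0.005, 0, 0.0, -0.069, 0, -0.005, 0, 0.0, -0.085, 0, -0.003, 0, 0.0, -0.101, 0, -0.001, 0, 0.0, -0.117, 0, 0.004, 0, 0.0, -0.133, 0, 0.009, 0, 0.0, -0.133, 0, 0.009, 0]'

```text
time: 52.68
position: [0.5569, -0.291, 0.4735]
tool_rot: [1.0, 0.029, 0.001, 0.001]
ft_force: [0.6, 0.3, -0.1]
grip_width: 0.0005
```

```bash
python3 - <<'E'
from h import *
b=np.array([.545,-.291]); bx=np.array([.9983,.057])
goto(b+.0144*bx,3.3,.303)
s=camera("side"); crop(s,100,20,300,180,4,"s40")
E
```

```text
pos [ 0.5569 -0.291   0.4735] yaw 3.27 zg 0.3095 -> shift [ 0.0025 -0.0007  0.0065] turn -0.0005 t 52.675 q6 [-0.66  0.47  1.34 -0.    1.33  0.85] F [ 0.62  0.3  -0.13] M [ 0.03  0.01 -0.01] w 0.0005
```

View pics/s40.png

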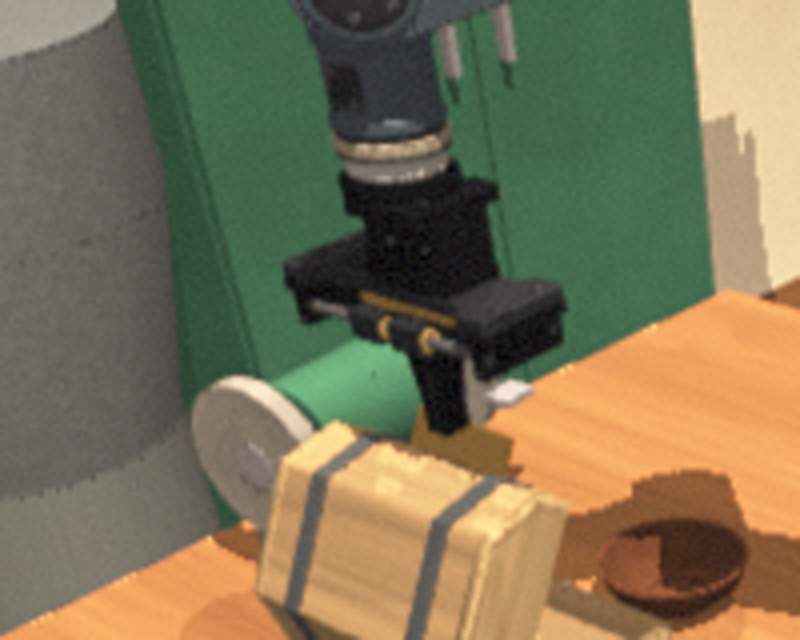

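Request:
servo_tool --steps '[0.0, -0.014, 0, 0.011, 0, 0.0, -0.027, 0, 0.0225, 0, 0.0, -0.041, 0, 0.032, 0, 0.0, -0.0536, 0, 0.043, 0, 0.0, -0.066, 0, 0.055, 0, 0.0, -0.0764, 0, 0.0686, 0, 0.0, -0.086, 0, 0.083, 0, 0.0, -0.0936, 0, 0.098, 0, 0.0, -0.1, 0, 0.114, 0, 0.0, -0.1054, 0, 0.1305, 0, 0.0, -0.109, 0, 0.147, 0, 0.0, -0.109, 0, 0.147, 0]'

```text
time: 54.22
position: [0.4487, -0.2972, 0.3244]
tool_rot: [1.0, 0.029, -0.001, -0.001]
ft_force: [-1.5, 0.1, 0.1]
grip_width: 0.0003
```

```bash
python3 - <<'E'
from h import *
b=np.array([.545,-.291]); bx=np.array([.9983,.057])
goto(b-.0985*bx,3.3,.145)
s=camera("side"); crop(s,100,60,300,220,4,"s41")
E
```

```text
pos [ 0.4487 -0.2972  0.3244] yaw 3.32 zg 0.1604 -> shift [-0.002  -0.0007  0.0154] turn 0.0003 t 54.225 q6 [-0.79  0.52  1.73 -0.    0.89  0.72] F [-1.49  0.09  0.09] M [ 0.04 -0.    0.01] w 0.0003
```

View pics/s41.png

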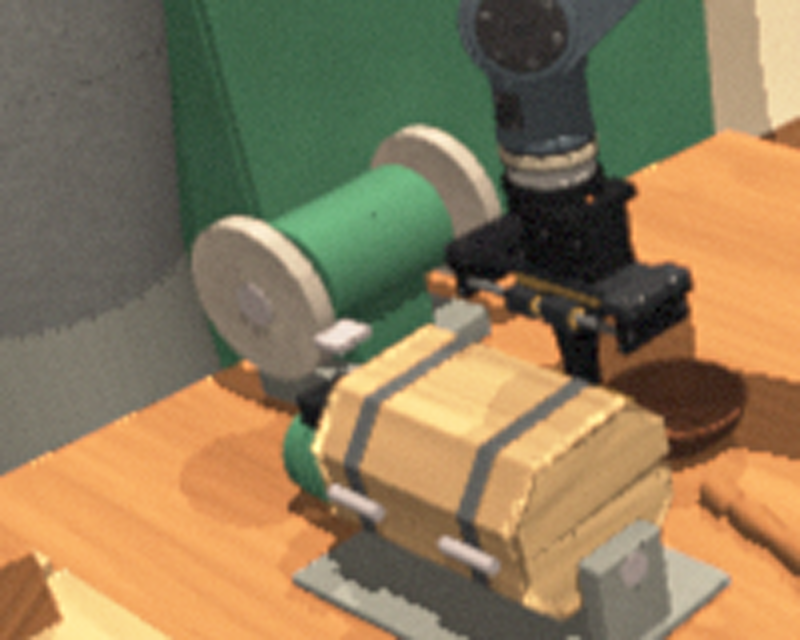

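Request:
servo_tool --steps '[0.0, -0.002, 0, 0.006, 0, 0.0, -0.002, 0, 0.011, 0, 0.0, -0.002, 0, 0.014, 0, 0.0, -0.002, 0, 0.0155, 0, 0.0, -0.002, 0, 0.0155, 0]'

```text
time: 54.9
position: [0.4465, -0.2972, 0.3096]
tool_rot: [1.0, 0.029, 0.0, 0.0]
ft_force: [-0.2, -1.0, 3.6]
grip_width: 0.0004
```

```bash
python3 - <<'E'
from h import *
b=np.array([.545,-.291]); bx=np.array([.9983,.057])
goto(b-.0985*bx,3.3,.145)
s=camera("side"); crop(s,180,110,300,220,6,"s42")
E
```

```text
pos [ 0.4465 -0.2972  0.3096] yaw 3.32 zg 0.1456 -> shift [ 0.0002 -0.0006  0.0006] turn 0.0003 t 54.9 q6 [-0.8   0.55  1.74 -0.    0.85  0.72] F [-0.15 -1.01  3.55] M [-0.02  0.15 -0.  ] w 0.0004
```

View pics/s42.png

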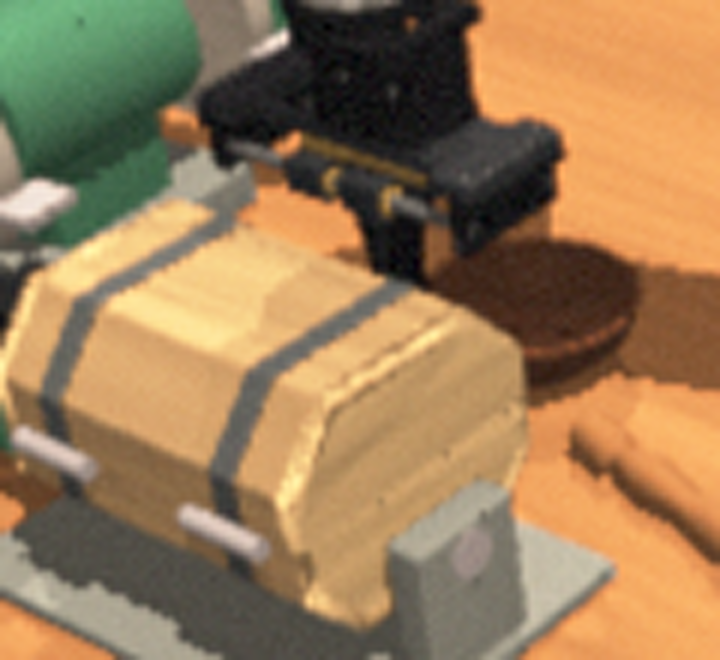

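Request:
servo_tool --steps '[0.0, 0, 0, 0.001, 0, 0.0, 0, 0, 0.0015, 0, 0.0, 0, 0, 0.0015, 0]'

```text
time: 55.32
position: [0.4464, -0.2971, 0.3095]
tool_rot: [1.0, 0.029, 0.0, 0.0]
ft_force: [-2.1, 1.1, 13.4]
grip_width: 0.0001
```

Request:
servo_tool --steps '[0.0, 0, 0, -0.02, 0, 0.0, -0.01, 0, -0.06, 0, 0.0, -0.02, 0.04, -0.12, 0, 0.0, -0.03, 0.09, -0.17, 0, 0.0, -0.04, 0.15, -0.17, 0, 0.0, -0.06, 0.21, -0.17, 0, 0.0, -0.06, 0.21, -0.17, 0, 0.0, -0.06, 0.21, -0.17, 0]'

```text
time: 56.32
position: [0.3982, -0.5106, 0.4765]
tool_rot: [1.0, 0.028, -0.0, -0.001]
ft_force: [0.6, 1.4, -0.2]
grip_width: 0.0003
```

```bash
python3 - <<'E'
from h import *
print(get_obs()["position"])
s=camera("side"); cv2.imwrite("pics/s43.png",s["pixels"]); crop(s,160,110,300,220,5.5,"s43c")
t=camera("top"); cv2.imwrite("pics/t43.png",t["pixels"]); crop(t,270,190,370,260,8,"t43c")
# lid pose check: tab outer tip in both views later
E
```

```text
[ 0.39824019 -0.51061402  0.47650651]
```

View pics/s43.png

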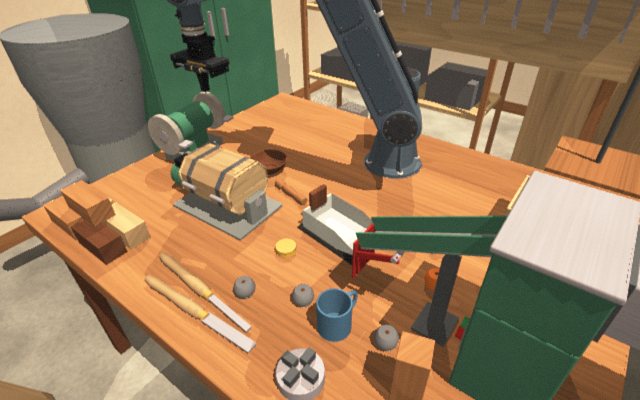

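View pics/t43.png

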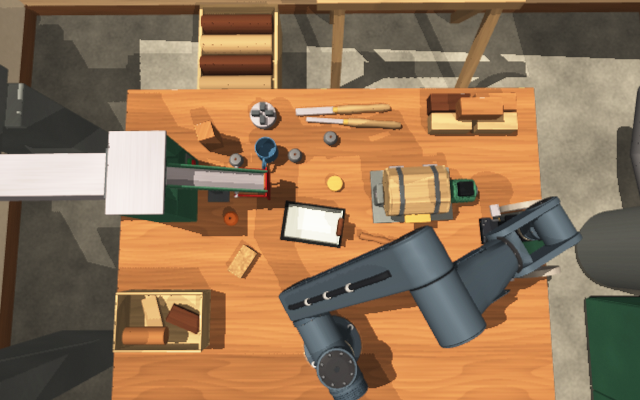

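View pics/t43c.png

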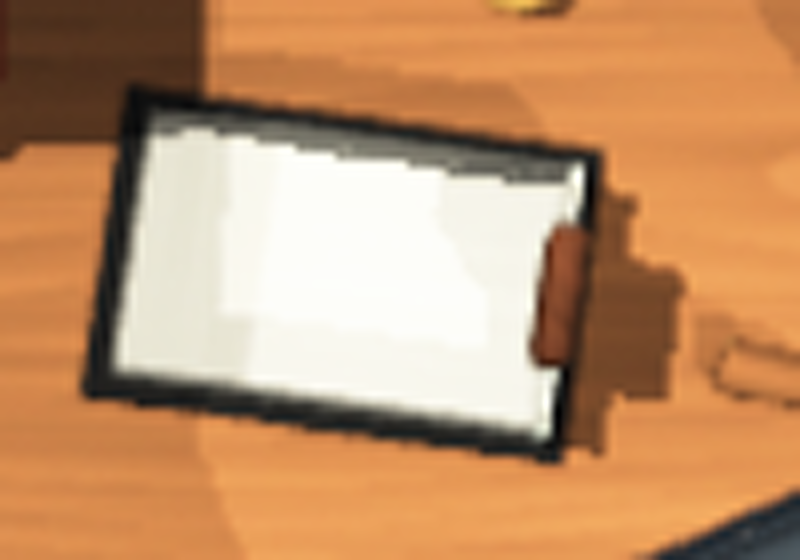

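View pics/s43c.png

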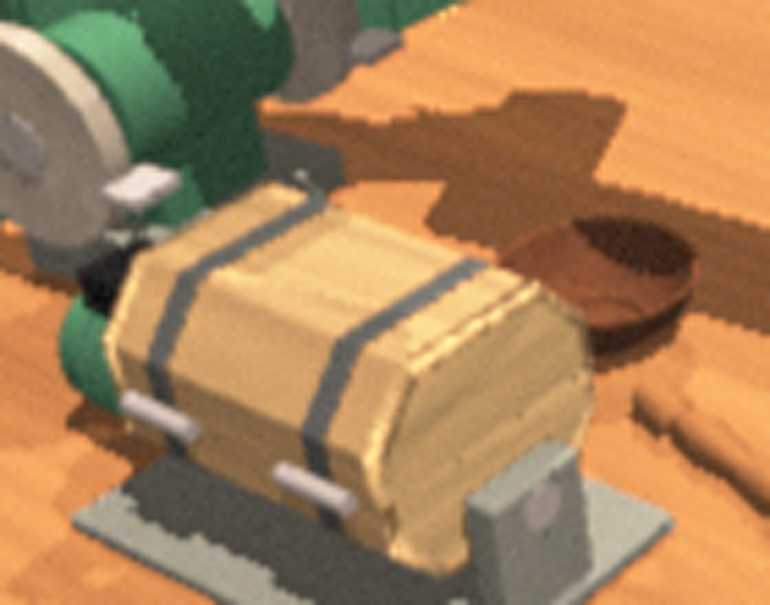

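```bash
python3 -c "
from rig import hand_in,get_obs
print(get_obs()['ft_force']); print(hand_in())"
```

```text
[-0.00870823  0.01450883 -1.01283342]
the job is handed in; nothing more can be done
None
```

I handed the job in at about 56 s. The four feet on the chute and the two loose beech feet are in the barrel, the lid is shut, and the pan is back on its mat.

**What I did:**
- **Gate:** I held the pan by its grip under the lip and pushed the gate back with the front edge. All four feet slid into the pan. The gate was pushed only with the pan beneath it.
- **Emptying:** I set the loaded pan on the mat to change the grip. I then carried it to the barrel and tipped it by letting it pivot in a lighter grip.
- **Pan:** I set it back upright on the mat.
- **Loose feet:** I put both in one at a time. The second sat high in a corner of the barrel, so I nudged it down with the closed fingers.
- **Lid:** I swung it shut by its tab.

**Last checks:**
- **Feet:** A view into the barrel just before closing showed all six below the rim. The last pictures show none left on the bench, in the pan or on the chute.
- **Pan and other things:** The pan lies along the mat. The other things on the bench look unmoved.
- **Lid:** It stopped with the tab face at 127 mm, the height given for shut, and the push rose to 13 N there. The side view shows the two halves meeting.

**What went less than cleanly:**
- When I set the loaded pan down to change the grip, it reached the mat about 6 mm earlier than I had worked out. The wrist force reached at least 72 N, against the limit of 120 N.
- Early on I tested how firmly the grip held the pan, and the empty pan slipped and tipped onto its mat. I levelled it again before going on.

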